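Load a board carrier into a bench programmer and latch its tray shut

TASK

Lay the black board carrier flat in the nest of the bench programmer's open tray. Then push the tray in until its push-push latch catches, pressing with no more than 12 N so as not to strain the latch, let go and make sure that the tray stays shut (a second push lets it out again, so push again only if it did not hold). Leave the things lying around the work where they are.

Things in the scene. Friction and masses are not known exactly. Their poses are not given: they have to be found in the camera images.
- carrier: Black plastic frame 76 x 56 x 12 mm with a blue circuit board set in it (the board's parts rise to 13 mm), about 0.1 kg, loose on the rubber mat (mat top at z = 0.045). Origin: centre of its underside; x along the 76 mm, y along the 56 mm, z up. Grip it across the 56 mm, at the middle of its long sides (ribbed). It fits the nest either way round.
- programmer: Bench programmer: fixed grey metal case 112 deep (x) x 106 wide (y) x 56 mm high; a tray slides out of its front. It stands on a low riser with a grey rubber mat (top at z = 0.045). Origin on the mat under the middle of the case's front face; x points into the case, the way the tray is pushed in; z up. The mouth's upper edge is 47 mm above the mat: only a carrier lying flat in the nest passes.
- tray (a joint): How far the tray stands out (m): 0 = front plate on the case, 0.106 = right out; starts near 0.1; slides with under 1 N; an ejector spring adds 1.5 to 4 N over the last 28 mm before the end stop. The latch catches within 1 mm of the firm end stop, which lies anywhere from 0.002 to 0.016 (latch adjustable: feel it). Let go, a caught tray comes back out 4 mm and stays; if not caught, or pressed again, it springs out past 0.03.
- nest (a point): Centre of the nest's floor in the tray, 26 mm above the mat, 47 mm behind the front plate's back; axes as the programmer's; moves with the tray. The carrier's origin belongs here, its 76 mm along x. White corner guides, 13 mm high and flared at the top, leave 1.25 mm play all round; the middle 50 mm of the long sides is free for fingers; the flat tray floor is 90 mm wide.
- press_pad (a point): Middle of the ribbed pressing pad on the outer face of the tray's black front plate (102 wide x 46 high x 9 mm thick, from 7 to 53 mm above the mat), 30 mm above the mat; axes as the programmer's: push along +x; moves with the tray.
- tape_reel: Roll of black tape, 70 mm across, 18 mm high, lying loose on the mat; origin at the centre of its underside. Leave alone.
- flux_tin: Round tin with a lid, 59 mm across, 46 mm high, loose on the bench left of the riser; origin at the centre of its underside. Leave alone.
- tweezers: Steel tweezers, 124 x 15 x 10 mm, lying loose on the mat behind; origin at the middle of its underside, x along it. Leave alone.

How it is judged:
By the outcome, as a careful person would: the job done as asked, in the order asked, and still so for the second after the job is handed in, with the robot touching nothing.
It also fails if it takes over 72 s, if anything falls off the work surface, if the arm or the gripper's body presses on something with over 40 N, if the wrist force passes 120 N, or if a joint passes its speed limit or range.

ROBOT

A 7-joint arm with a two-finger parallel gripper is mounted at the origin on a cart in front of the work surface, level with it; the furniture and walls round the work are solid. World frame = base frame: x ahead of the robot, y to its left, z up, the work surface at z = 0. Lengths are in mm, angles in rad, forces in N, time in s.
With the tool pointing down it reaches from about 400 to 850 mm from the base axis. Payload 4.4 kg.
Tool frame: the origin (TCP) lies midway between the tips of the shut fingers; the grasp point (between the pads) lies 19 mm behind it (env.hold_point_z is the distance from the TCP to the grasp point, in mm); y points along the fingers, z is the direction in which the jaws open and shut, and the axes are right-handed (so a half turn about y gives the same grasp; the last joint's range is limited). The gripper opens to 94 mm and grips with 3 to 60 N. Pads are 16 mm wide; open, the fingers measure 119 mm over their backs; the gripper's body (75 mm by 177 mm) begins 78 mm behind the grasp point.
Start: joints at [-1.355, 0.628, 0.038, 1.517, -0.027, 0.996, -0.02], TCP at [180.73, 624.384, 205.478] pointing down, gripper open.
Joint ranges: [-3.06, 3.06], [-0.37, 2.12], [-1.25, 1.32], [0.18, 2.47], [-1.1, 4.24], [0.23, 1.98], [-2.94, 2.94]. Speed limits (rad/s): [2.57, 2.57, 3.14, 3.14, 3.14, 3.14, 3.14].

INTERFACE

Orientations are given as a 3x3 rotation matrix whose columns are the frame's x, y, z axes.
In Python, from bench import env gives the robot as it stands.
- The arm moves only by the tool servo_tool, never from a script. Its argument "deltas" is a list of rows, each a list of 7 numbers: the shift along the tool's x, y, z in m, then the turn, a rotation vector about the tool's x, y, z in degrees, then the finger opening in m, from 0 to 0.094. In form: [[tx, ty, tz, wx, wy, wz, jaw], ...]. A call has 1 to 10 rows; each row is the pose to reach, as a shift and turn from the pose commanded when the call began, along the tool's axes at that moment; what a row does not reach only later rows make up. A row lasts 1/8 s, in which the tool goes at most 62.5 mm and 10.7 degrees, less where a joint would pass 70% of its speed; a pose out of reach is approached as far as the arm can. A call with a gripper value outside its range is refused whole. The fingers move at their own pace and stop on an object; "grip_force" is the grip in N (left out, the last holds). Time passes only in rows, so rows that repeat a pose let the fingers close. It gives the time, the measured TCP pose, the force and the opening at its end, in the units of the state.
- env.sense(): the state, without advancing time (a new reading comes with each control period).
- env.capture(name): name is "side" or "top"; returns (picture, depth): 480x640x3 uint8, blue, green, red; 480x640 float32, mm along the optical axis (not along the pixel's ray), 0 where there is no reading.
- env.camera_model(name): a dict with "fx", "fy", "cx", "cy" (pixels), "origin" and "rotation" of the camera in the world. Camera axes: x right, y down, z forward; pixel columns grow to the right and rows downward; lengths in mm; the calibration is good to about 2 mm. A picture is of the moment at which its call begins. camera_model takes no time and is no camera call.
- env.close_job(): hands the job in, once; it reports no verdict.
The state is a dict: "time_s": time; "qpos": joint angles; "joint_velocities": joint speeds; "tau": joint torques, N m; "ee_pos": TCP position; "ee_rot": TCP orientation; "force": force on the tool from outside, world axes, zero at the start; "wrist_torque": the same for the moment, N m; "opening": finger opening in mm.
Only numpy, scipy, OpenCV 4.12 (cv2) and the standard library are available. Lean on these libraries where they do the work, as an engineer would, in place of code of your own. Each camera call takes 0.05 s, during which the arm holds its last target.

## Working session

There is one attempt and no reset: what is moved stays moved. The work goes in short steps, Python scripts to look and compute and a tool call to move; the robot and the scene stay as the last step left them, time stands still between calls to the robot, and variables do not carry over. Pictures are saved under pics/ and viewed, and the job is handed in when it is done.

Besides the shell and the picture viewer there is one more tool, called after "Request:" in YAML: its name, and indented under it one key for each argument. servo_tool: Moves the arm, as the interface text tells. Its arguments: {"type":"object","properties":{"deltas":{"type":"array"},"grip_force":{"type":"number"}},"required":["deltas"]}

```bash
ls; mkdir -p pics; python3 - <<'E'
from bench import env
import cv2,numpy as np
np.set_printoptions(precision=4,suppress=True)
s=env.sense();print(s)
print(env.hold_point_z)
for n in("top","side"):
    p,d=env.capture(n);cv2.imwrite(f"pics/{n}0.png",p);np.save(f"pics/{n}0.npy",d);m=env.camera_model(n);print(n,m)
E
```

```text
pics
{'time_s': 0.0, 'qpos': array([-1.3548,  0.6293,  0.0384,  1.5184, -0.027 ,  0.9963, -0.02  ]), 'joint_velocities': array([0.0008, 0.0003, 0.0012, 0.0003, 0.0016, 0.0012, 0.0009]), 'tau': array([ -0.0015, -54.9737,   1.1433, -18.6633,  -0.0522,   0.0239,
         0.0001]), 'ee_pos': array([180.4983, 623.757 , 204.5709]), 'ee_rot': array([[ 0.9606, -0.0005,  0.278 ],
       [-0.278 , -0.0018,  0.9606],
       [-0.    , -1.    , -0.0018]]), 'force': array([ 0.08  , -0.2008,  0.1464]), 'wrist_torque': array([-0.013 , -0.0109, -0.0296]), 'opening': 93.75947145065193}
18.8
top {'fx': 482.9981358665204, 'fy': 482.9981358665204, 'cx': 314.01796909806814, 'cy': 251.69954213243503, 'origin': array([508.5412,  -4.4337, 929.6571]), 'rotation': array([[-0.012 , -0.9945,  0.1041],
       [-0.9999,  0.012 , -0.0005],
       [-0.0007, -0.1041, -0.9946]])}
side {'fx': 503.1183977960144, 'fy': 503.1183977960144, 'cx': 316.74537102472124, 'cy': 236.44968138837146, 'origin': array([ 305.2526, -576.4939,  663.7581]), 'rotation': array([[ 0.9099, -0.2746,  0.3109],
       [-0.4147, -0.6254,  0.661 ],
       [ 0.0129, -0.7304, -0.6829]])}
```

View pics/top0.png

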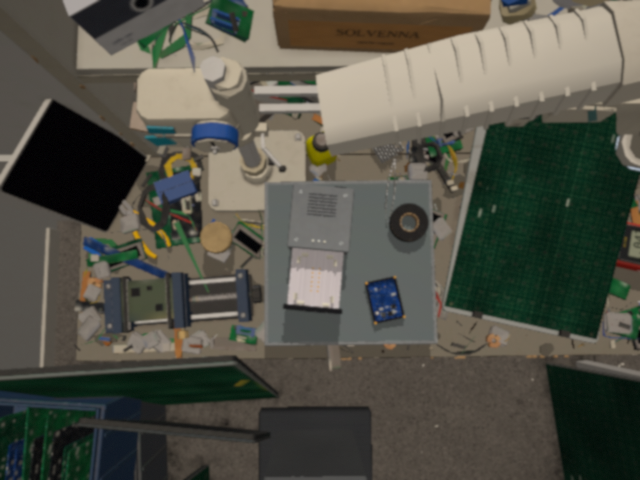

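View pics/side0.png

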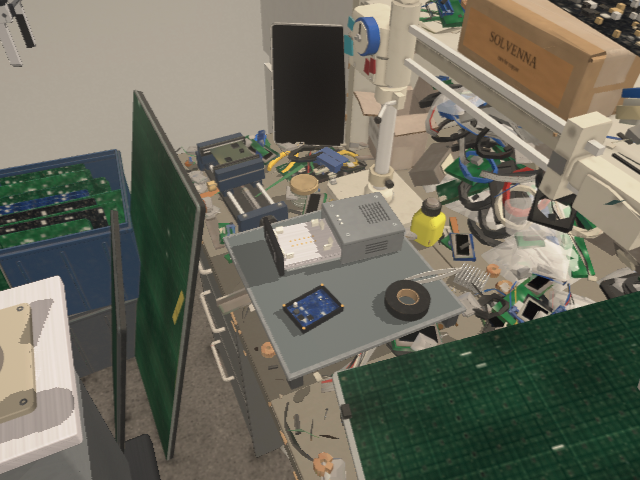

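The top view shows the carrier at about (385,300), the case at (320,217), the open tray at (315,280) with its front plate at about row 308, the reel at (408,222) and the tin at (216,236). Next I'll measure with depth.

```bash
cat > h.py <<'E'
import numpy as np,cv2
from bench import env
np.set_printoptions(precision=2,suppress=True)
def cloud(n,d):
    m=env.camera_model(n);v,u=np.mgrid[0:480,0:640]
    P=np.stack([(u-m['cx'])/m['fx']*d,(v-m['cy'])/m['fy']*d,d],-1)
    W=P@m['rotation'].T+m['origin'];W[d==0]=np.nan
    return W
def at_z(n,u,v,z):
    m=env.camera_model(n);r=m['rotation']@np.array([(u-m['cx'])/m['fx'],(v-m['cy'])/m['fy'],1])
    return m['origin']+r*(z-m['origin'][2])/r[2]
E
python3 - <<'E'
from h import *
d=np.load('pics/top0.npy');W=cloud('top',d)
for (u,v) in [(420,280),(300,330),(408,205),(385,300),(385,290),(320,210),(320,235),(300,290),(315,270),(312,308),(320,325),(290,308),(338,311),(420,120),(340,120),(390,150),(390,185),(320,145),(216,236),(250,235),(230,80),(255,290)]:
    print((u,v),W[v,u])
p=cv2.imread('pics/top0.png');c=p[170:350,255:455];cv2.imwrite('pics/topc.png',cv2.resize(c,None,fx=4,fy=4,interpolation=cv2.INTER_CUBIC)[:600])
p=cv2.imread('pics/side0.png');c=p[190:350,220:440];cv2.imwrite('pics/sidec.png',cv2.resize(c,None,fx=3.6,fy=3.6,interpolation=cv2.INTER_CUBIC))
z=W[...,2]; zz=np.clip((z+50)/400*255,0,255);cv2.imwrite('pics/topz.png',np.nan_to_num(zz).astype(np.uint8))
E
```

```text
(420, 280) [ 546.64 -197.75   47.14]
(300, 330) [458.91  22.18  45.19]
(408, 205) [ 682.22 -176.64   65.66]
(385, 300) [ 511.07 -132.23   51.58]
(385, 290) [ 529.11 -132.73   51.52]
(320, 210) [668.12 -16.16 101.11]
(320, 235) [624.24 -15.58 100.95]
(300, 290) [530.41  20.71  73.17]
(315, 270) [565.8   -6.25  68.72]
(312, 308) [498.85  -0.27  99.68]
(320, 325) [467.48 -14.13  46.13]
(290, 308) [499.29  37.32  98.78]
(338, 311) [493.2  -44.65  97.91]
(420, 120) [651.34 -89.97 559.36]
(340, 120) [656.53 -27.18 547.99]
(390, 150) [ 801.73 -155.31   14.44]
(390, 185) [ 724.53 -148.23   45.81]
(320, 145) [789.4  -17.94  86.56]
(216, 236) [632.45 175.8   45.41]
(250, 235) [636.01 115.3   28.05]
(230, 80) [755.53  86.44 415.27]
(255, 290) [532.21 104.2   41.19]
```

```bash
sleep 1
```

```text
(no output)
```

View pics/topc.png

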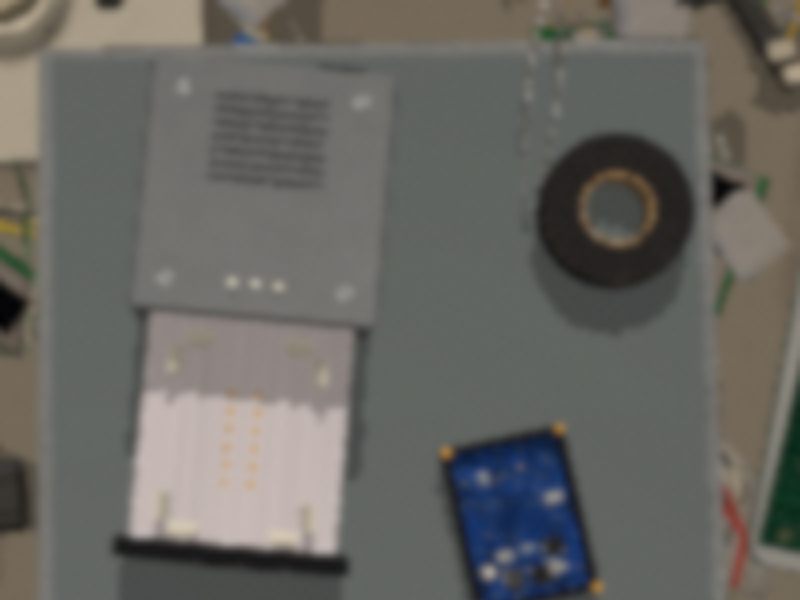

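View pics/sidec.png

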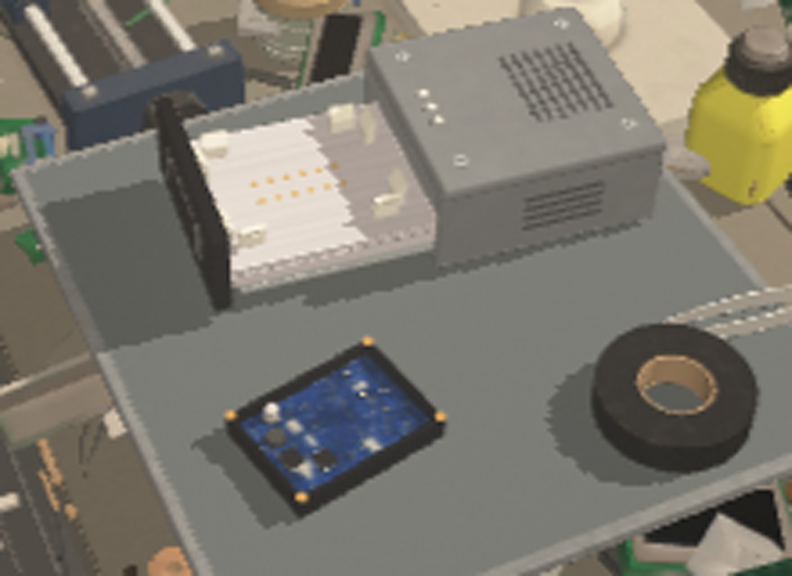

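View pics/topz.png

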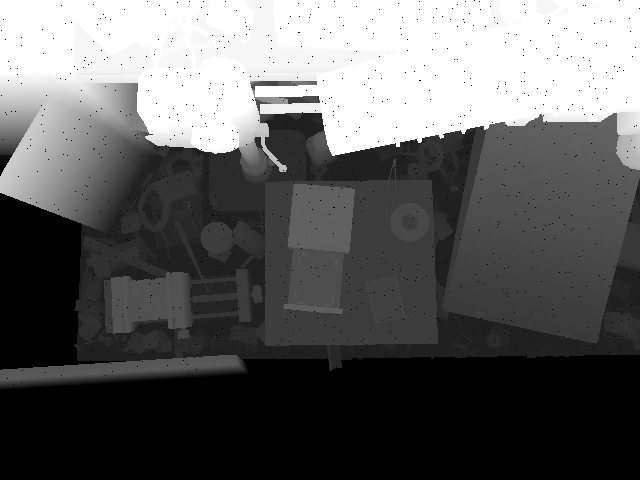

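```bash
python3 - <<'E'
from h import *
for n in('top','side'):
    p=cv2.imread(f'pics/{n}0.png');d=np.load(f'pics/{n}0.npy');W=cloud(n,d);z=W[...,2]
    def rect(mask,zz,label):
        k,l,st,c=cv2.connectedComponentsWithStats(mask.astype(np.uint8))
        i=1+np.argmax(st[1:,4]);ct=max(cv2.findContours((l==i).astype(np.uint8),cv2.RETR_EXTERNAL,cv2.CHAIN_APPROX_NONE)[0],key=len)[:,0]
        pts=np.array([at_z(n,u,v,zz)[:2] for u,v in ct])
        r=cv2.minAreaRect(pts.astype(np.float32));print(n,label,r,'px',ct.mean(0))
        return r
    hsv=cv2.cvtColor(p,cv2.COLOR_BGR2HSV)
    x,y=W[...,0],W[...,1]
    roi=(x>440)&(x<800)&(y<80)&(y>-250)
    matz=z[roi&(abs(z-45)<6)];print(n,'mat z',np.median(matz),matz.std())
    cz=z[roi&(z>90)&(z<110)&(x>600)];print('case z',np.median(cz))
    blue=(hsv[...,0]>100)&(hsv[...,0]<130)&(hsv[...,1]>110)&(abs(x-520)<60)&(abs(y+130)<60)
    rect(blue,57,'blue')
    dark=((hsv[...,2]<75)|blue)&(abs(x-520)<65)&(abs(y+135)<60)&(z<70)
    rect(dark,56,'carrier dark')
    rect(roi&(z>90)&(z<112)&(x>590),101,'case top')
    # plate
    pl=roi&(z>85)&(x<530)&(y>-90)
    P=W[pl];print('plate',len(P),P.mean(0),P.min(0),P.max(0))
    rl=(hsv[...,2]<80)&(abs(x-650)<60)&(abs(y+180)<50)
    rect(rl,63,'reel')
# board panel heights
d=np.load('pics/top0.npy');W=cloud('top',d)
for u in range(0,280,30):
    for v in (360,370,380,390): print((u,v),W[v,u],end=' ')
    print()
d=np.load('pics/side0.npy');W=cloud('side',d)
for q in [(140,100),(160,130),(200,200),(190,260),(165,420),(118,220)]: print(q,W[q[1],q[0]])
E
```

```text
top mat z 45.55137469895806 1.7107202874096648
case z 101.39178803196467
top blue ((511.74053955078125, -130.35516357421875), (70.24555969238281, 51.689353942871094), 11.264984130859375) px [385.29 303.06]
top carrier dark ((508.3265686035156, -130.33859252929688), (83.8663330078125, 59.696144104003906), 12.399459838867188) px [384.17 300.88]
top case top ((655.3336181640625, -17.648269653320312), (107.58541870117188, 112.94275665283203), 84.00325012207031) px [321.05 217.37]
plate 327 [498.57  -1.86  97.41] [489.72 -51.67  85.04] [526.73  49.42 102.41]
top reel ((641.656982421875, -175.81288146972656), (72.57464599609375, 90.09906768798828), 87.90547943115234) px [407.71 226.93]
side mat z 46.68402938055442 1.487473127501209
case z 102.5034342392031
side blue ((509.8979797363281, -131.36233520507812), (64.58666229248047, 45.850311279296875), 10.54626178741455) px [314.94 306.75]
side carrier dark ((509.5696716308594, -131.78683471679688), (80.46128845214844, 62.63396453857422), 11.39311408996582) px [312.25 308.84]
side case top ((651.5372924804688, -19.95067596435547), (118.5663223
[... 1176 characters left out ...]
81 272.1  -79.33] (180, 390) [ 299.01  326.86 -280.6 ] 
(210, 360) [412.09 175.97  85.54] (210, 370) [389.15 185.5   40.07] (210, 380) [ 347.97  217.86 -112.5 ] (210, 390) [ 289.78  263.7  -328.64] 
(240, 360) [406.07 131.63  38.52] (240, 370) [385.03 135.25  14.3 ] (240, 380) [ 341.57  160.09 -149.01] (240, 390) [ 278.77  196.22 -386.55] 
(270, 360) [ 313.56  150.   -755.28] (270, 370) [ 280.56  149.68 -750.84] (270, 380) [ 247.41  149.63 -749.46] (270, 390) [ 266.76  122.19 -449.65] 
(140, 100) [382.29 566.97  90.55]
(160, 130) [397.94 422.77  87.02]
(200, 200) [414.2  153.98  87.56]
(190, 260) [371.53 132.06 -29.59]
(165, 420) [ 220.45  166.28 -605.44]
(118, 220) [ 255.94  478.32 -165.08]
```

```bash
python3 - <<'E'
from h import *
def crop(n,u0,v0,w,h,f,out):
    p=cv2.imread(f'pics/{n}0.png')[v0:v0+h,u0:u0+w]
    p=cv2.resize(p,None,fx=f,fy=f,interpolation=cv2.INTER_CUBIC)
    for k in range(0,w,10):
        cv2.putText(p,str(u0+k),(k*f,10),0,.35,(0,255,255),1);cv2.line(p,(k*f,12),(k*f,18),(0,255,255),1)
    for k in range(0,h,10):
        cv2.putText(p,str(v0+k),(0,k*f+4),0,.35,(0,255,255),1)
    cv2.imwrite(out,p)
crop('top',275,175,90,72,8,'pics/tA.png');crop('top',275,242,90,74,8,'pics/tB.png')
crop('side',260,190,100,75,8,'pics/sB.png')
for n in('top','side'):
    p=cv2.imread(f'pics/{n}0.png').astype(float);b,g,r=p[...,0],p[...,1],p[...,2]
    o=np.clip(r-b-50,0,None);
    d=np.load(f'pics/{n}0.npy');W=cloud(n,d);x,y=W[...,0],W[...,1]
    m=(abs(x-510)<65)&(abs(y+131)<50)&(o>0)
    k,l,st,c=cv2.connectedComponentsWithStats(m.astype(np.uint8))
    for i in range(1,k):
        vv,uu=np.nonzero(l==i);w=o[vv,uu];u=(uu*w).sum()/w.sum();v=(vv*w).sum()/w.sum()
        print(n,st[i,4],(u,v),at_z(n,u,v,57)[:2])
E
```

```text
top 4 (np.float64(394.43939393939394), np.float64(276.6363636363636)) [ 552.84 -149.64]
top 7 (np.float64(366.1021897810219), np.float64(282.7883211678832)) [542.36 -98.19]
top 6 (np.float64(403.6222222222222), np.float64(316.26666666666665)) [ 481.67 -164.  ]
top 6 (np.float64(375.08666666666664), np.float64(322.47333333333336)) [ 471.28 -112.62]
side 8 (np.float64(321.65359477124184), np.float64(284.3856209150327)) [542.05 -94.76]
side 1 (np.float64(320.0), np.float64(299.0)) [ 526.94 -121.18]
side 9 (np.float64(283.621359223301), np.float64(304.77022653721684)) [ 470.88 -108.92]
side 8 (np.float64(341.8351063829787), np.float64(305.2925531914894)) [ 552.48 -146.2 ]
side 9 (np.float64(303.1518987341772), np.float64(327.5822784810127)) [ 481.27 -160.69]
```

View pics/tB.png

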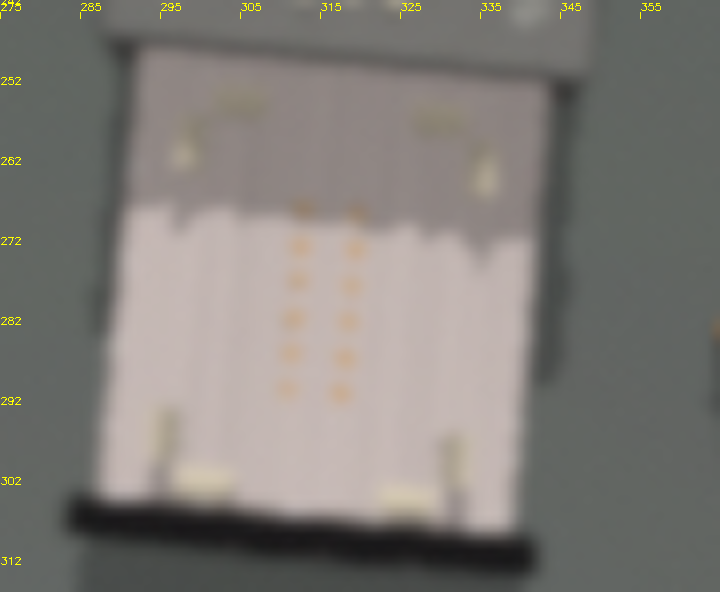

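View pics/sB.png

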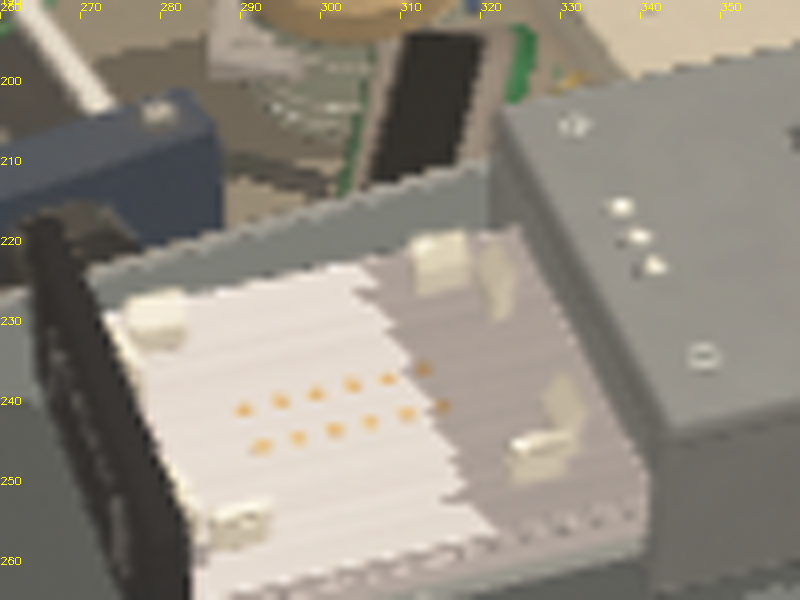

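View pics/tA.png

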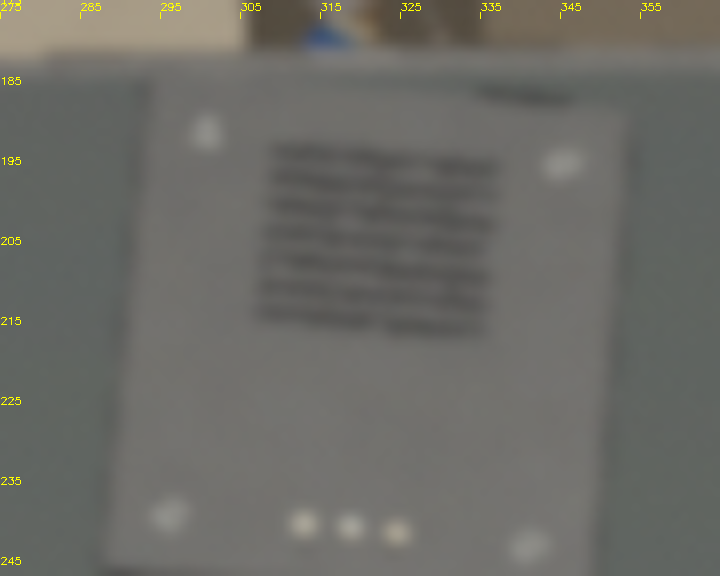

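```bash
cat >> h.py <<'E'
from scipy.spatial.transform import Rotation as R
def toolR(jaw_deg):
    a=np.radians(jaw_deg); z=np.array([np.cos(a),np.sin(a),0]);y=np.array([0,0,-1.]);x=np.cross(y,z)
    return np.stack([x,y,z],1)
def delta(p0,R0,p1,R1):
    t=R0.T@(np.array(p1,float)-p0)/1000; w=np.degrees(R.from_matrix(R0.T@R1).as_rotvec()); return np.r_[t,w]
E
python3 - <<'E'
from h import *
np.set_printoptions(precision=4,suppress=True)
R0=toolR(73.87);print(R0, env.sense()['ee_rot'])
p0=np.array([180.7,624.4,205.5])
print(delta(p0,R0,[430,340,205],toolR(88)))
print(delta(p0,R0,[510,-131,190],toolR(101.4)))
E
```

```text
[[ 0.9606  0.      0.2778]
 [-0.2778  0.      0.9606]
 [ 0.     -1.      0.    ]] [[ 0.9606 -0.0004  0.2781]
 [-0.2781 -0.0016  0.9606]
 [ 0.     -1.     -0.0017]]
[  0.3185   0.0005  -0.2039   0.     -14.13     0.    ]
[  0.5262   0.0155  -0.6342   0.     -27.53     0.    ]
```

Request:
servo_tool:
  deltas:
    - [0.04,0,-0.025,0,-1.8,0,0.094]
    - [0.08,0,-0.05,0,-3.5,0,0.094]
    - [0.12,0,-0.076,0,-5.3,0,0.094]
    - [0.16,0,-0.102,0,-7.1,0,0.094]
    - [0.2,0,-0.128,0,-8.8,0,0.094]
    - [0.24,0,-0.153,0,-10.6,0,0.094]
    - [0.28,0,-0.178,0,-12.4,0,0.094]
    - [0.3185,0,-0.204,0,-14.13,0,0.094]

```text
time_s: 1.1
ee_pos: [430.7, 338.5, 205.2]
ee_rot: [[0.999, -0.0, 0.034], [-0.034, -0.0, 0.999], [-0.0, -1.0, -0.0]]
force: [0.5, 0.1, 0.9]
opening: 94.1
```

Request:
servo_tool:
  deltas:
    - [0.02,0,-0.05,0,-1.5,0,0.094]
    - [0.04,0,-0.1,0,-3,0,0.094]
    - [0.055,0,-0.155,0,-4.5,0,0.094]
    - [0.07,0,-0.21,0,-6,0,0.094]
    - [0.08,0,-0.265,0,-7.5,0,0.094]
    - [0.09,0,-0.32,0,-9,0,0.094]
    - [0.0964,0.005,-0.37,0,-10.5,0,0.094]
    - [0.0964,0.01,-0.42,0,-12,0,0.094]
    - [0.0964,0.015,-0.468,0,-13.4,0,0.094]
    - [0.0964,0.015,-0.468,0,-13.4,0,0.094]

```text
time_s: 2.35
ee_pos: [508.5, -136.1, 189.8]
ee_rot: [[0.982, -0.002, -0.19], [0.19, -0.002, 0.982], [-0.002, -1.0, -0.002]]
force: [-0.5, 0.6, -0.8]
opening: 94.4
```

```bash
python3 - <<'E'
from h import *
s=env.sense();print(s['time_s'],s['ee_pos'],s['ee_rot'],s['qpos'])
for n in("top","side"):
    p,d=env.capture(n);cv2.imwrite(f"pics/{n}1.png",p);np.save(f"pics/{n}1.npy",d)
p=cv2.imread('pics/side1.png')[150:350,200:440];cv2.imwrite('pics/s1c.png',cv2.resize(p,None,fx=3,fy=3,interpolation=cv2.INTER_CUBIC))
E
```

```text
2.35 [ 508.45 -136.1   189.76] [[ 0.98 -0.   -0.19]
 [ 0.19 -0.    0.98]
 [-0.   -1.   -0.  ]] [ 0.24  0.47 -0.04  1.88  0.03  0.79  1.94]
```

View pics/s1c.png

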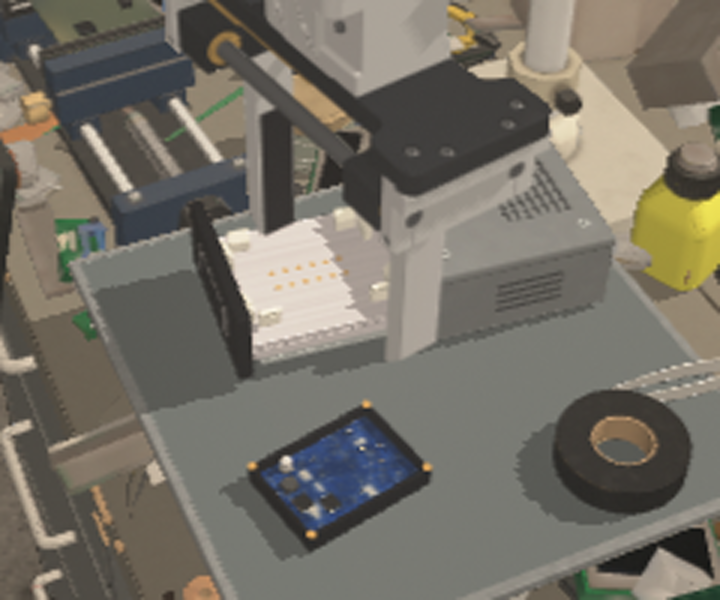

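View pics/top1.png

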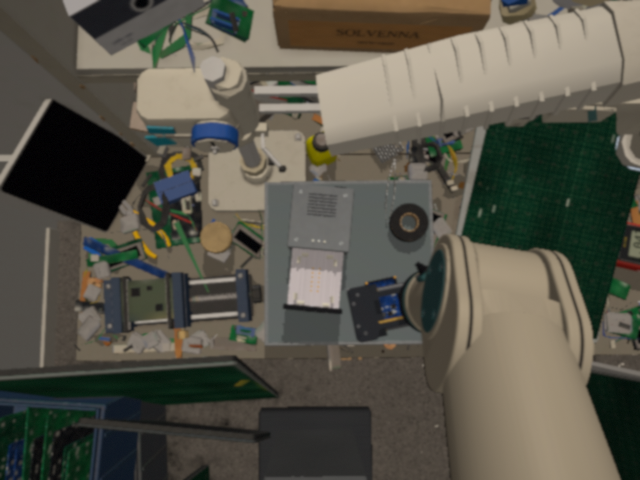

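```bash
python3 - <<'E'
from h import *
s=env.sense();print(s['time_s'],s['ee_pos'],np.degrees(np.arctan2(s['ee_rot'][1,2],s['ee_rot'][0,2])),s['joint_velocities'])
E
```

```text
2.45 [ 509.51 -131.    190.14] 101.32055322367547 [-0.03 -0.01 -0.02  0.   -0.   -0.   -0.  ]
```

Request:
servo_tool:
  deltas:
    - [0,0.03,0,0,0,0,0.094]
    - [0,0.07,0,0,0,0,0.094]
    - [0,0.1,0,0,0,0,0.094]
    - [0,0.115,0,0,0,0,0.094]
    - [0,0.115,0,0,0,0,0.094]
    - [0,0.115,0,0,0,0,0.094]

```text
time_s: 3.2
ee_pos: [510.7, -130.9, 76.4]
ee_rot: [[0.98, 0.002, -0.198], [0.198, -0.0, 0.98], [0.002, -1.0, -0.001]]
force: [0.2, -0.3, -0.7]
opening: 94.1
```

```bash
python3 - <<'E'
from h import *
for n in("top","side"):
    p,d=env.capture(n);cv2.imwrite(f"pics/{n}2.png",p);np.save(f"pics/{n}2.npy",d)
s=env.sense();print(s['time_s'],s['ee_pos'],np.degrees(np.arctan2(s['ee_rot'][1,2],s['ee_rot'][0,2])),s['joint_velocities'],s['opening'])
def crop(n,u0,v0,w,h,f,out):
    p=cv2.imread(f'pics/{n}2.png')[v0:v0+h,u0:u0+w]
    p=cv2.resize(p,None,fx=f,fy=f,interpolation=cv2.INTER_CUBIC)
    for k in range(0,w,10):
        cv2.putText(p,str(u0+k),(k*f,10),0,.35,(0,255,255),1);cv2.line(p,(k*f,12),(k*f,18),(0,255,255),1)
    for k in range(0,h,10):
        cv2.putText(p,str(v0+k),(0,k*f+4),0,.35,(0,255,255),1)
    cv2.imwrite(out,p)
crop('side',265,240,100,95,6,'pics/s2c.png')
crop('top',340,260,80,80,7,'pics/t2c.png')
E
```

```text
3.3 [ 510.74 -131.3    76.61] 101.38762127213822 [ 0.  0. -0.  0. -0. -0.  0.] 94.07788080622632
```

View pics/s2c.png

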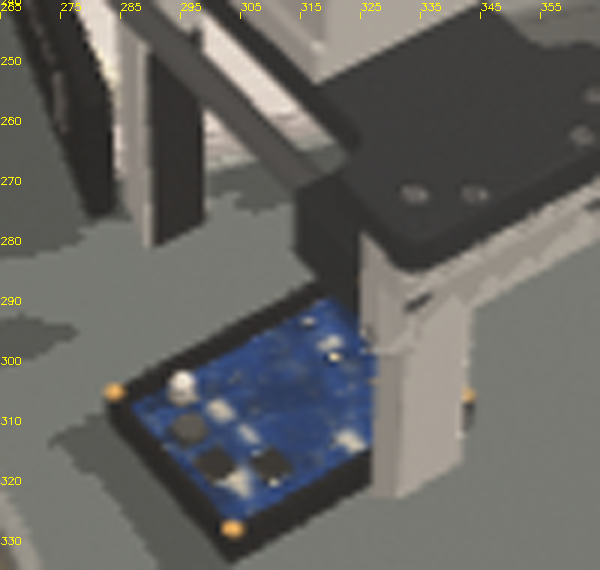

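View pics/t2c.png

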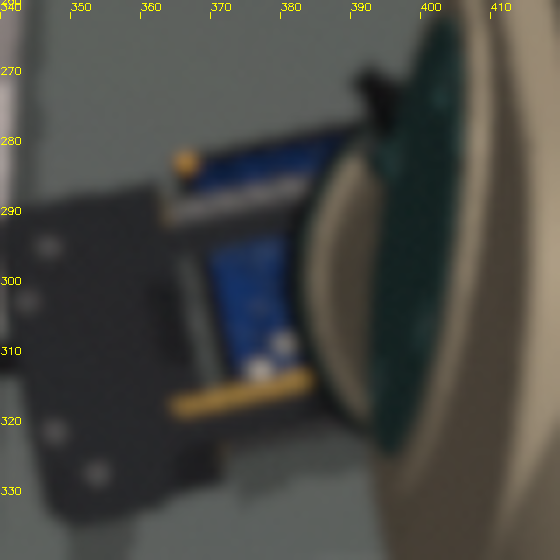

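```bash
cat >> h.py <<'E'
def proj(n,p):
    m=env.camera_model(n);q=(np.array(p,float)-m['origin'])@m['rotation']
    return np.array([m['fx']*q[...,0]/q[...,2]+m['cx'],m['fy']*q[...,1]/q[...,2]+m['cy']]).T
E
python3 - <<'E'
from h import *
s=env.sense();t=s['ee_pos'];A=s['ee_rot'];h=s['opening']/2;b=(119-94)/2+h
for nm,k,sx,ob in [('near out -x',-b,-8,(331.25,322.6)),('near out +x',-b,8,(341.75,316.6)),('near in -x',-h,-8,(326.75,321.4)),('far in -x',h,-8,(289.9,280.4)),('far in +x',h,8,(298.6,276.6))]:
    P=t+A[:,2]*k+A[:,0]*sx; print(nm,P,proj('side',P),ob,'world at z',at_z('side',*ob,P[2])-P)
E
```

```text
near out -x [ 514.65 -191.25   76.64] [332.94 327.45] (331.25, 322.6) world at z [1.52 8.73 0.  ]
near out +x [ 530.34 -188.09   76.67] [341.75 322.22] (341.75, 316.6) world at z [ 4.56  9.1  -0.  ]
near in -x [ 512.18 -178.99   76.63] [327.71 321.71] (326.75, 321.4) world at z [-1.03  1.07 -0.  ]
far in -x [493.61 -86.77  76.55] [291.52 281.96] (289.9, 280.4) world at z [-1.07  4.03  0.  ]
far in +x [509.29 -83.61  76.59] [299.99 277.55] (298.6, 276.6) world at z [-1.22  2.73 -0.  ]
```

Request:
servo_tool:
  deltas:
    - [0.0015,0.01,0,0,0,0,0.09]
    - [0.0015,0.02,0,0,0,0,0.08]
    - [0.0015,0.0275,0,0,0,0,0.076]
    - [0.0015,0.0275,0,0,0,0,0.076]
    - [0.0015,0.0275,0,0,0,0,0.076]
  grip_force: 8

```text
time_s: 3.92
ee_pos: [511.3, -131.0, 47.9]
ee_rot: [[0.98, -0.0, -0.197], [0.197, 0.0, 0.98], [-0.0, -1.0, 0.0]]
force: [0.9, 0.0, 0.1]
opening: 75.9
```

```bash
python3 - <<'E'
from h import *
p,d=env.capture('side');cv2.imwrite("pics/side3.png",p)
s=env.sense();print(s['time_s'],s['ee_pos'],s['force'],s['opening'])
cv2.imwrite('pics/s3c.png',cv2.resize(p[235:345,265:375],None,fx=5,fy=5,interpolation=cv2.INTER_CUBIC))
E
```

```text
3.975 [ 511.4  -131.     48.05] [ 0.28  0.63 -0.  ] 75.8297586010815
```

View pics/s3c.png

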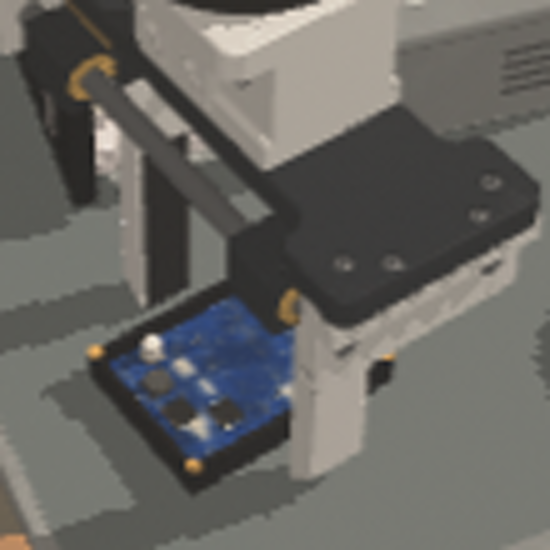

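Request:
servo_tool:
  deltas:
    - [0,0,0,0,0,0,0.06]
    - [0,0,0,0,0,0,0.05]
    - [0,0,0,0,0,0,0.05]
    - [0,0,0,0,0,0,0.05]
    - [0,0,0,0,0,0,0.05]
  grip_force: 18

```text
time_s: 4.6
ee_pos: [511.4, -131.0, 48.1]
ee_rot: [[0.98, 0.0, -0.197], [0.197, -0.0, 0.98], [0.0, -1.0, -0.0]]
force: [-0.7, 0.1, 2.6]
opening: 55.8
```

```bash
python3 - <<'E'
from h import *
s=env.sense();print(s['time_s'],s['ee_pos'],s['force'],s['opening'],s['ee_rot'][:,2])
E
```

```text
4.6 [ 511.38 -130.96   48.12] [-0.67  0.15  2.58] 55.78581689606782 [-0.2   0.98 -0.  ]
```

Request:
servo_tool:
  deltas:
    - [0,-0.01,0,0,0,0,0.05]
    - [0,-0.03,0,0,0,0,0.05]
    - [0,-0.05,0,0,0,0,0.05]
    - [0,-0.07,0,0,0,0,0.05]
    - [0,-0.09,0,0,0,0,0.05]
    - [0,-0.09,0,0,0,0,0.05]
    - [0,-0.09,0,0,0,0,0.05]

```text
time_s: 5.48
ee_pos: [510.7, -130.8, 137.5]
ee_rot: [[0.98, -0.001, -0.197], [0.197, 0.0, 0.98], [-0.001, -1.0, 0.0]]
force: [0.2, -0.4, -1.1]
opening: 55.9
```

```bash
python3 - <<'E'
from h import *
for n in('side','top'):
    p,d=env.capture(n);cv2.imwrite(f"pics/{n}4.png",p)
s=env.sense();print(s['time_s'],s['ee_pos'],s['force'],s['opening'])
p=cv2.imread('pics/side4.png')
cv2.imwrite('pics/s4c.png',cv2.resize(p[190:330,240:400],None,fx=4,fy=4,interpolation=cv2.INTER_CUBIC))
p=cv2.imread('pics/top4.png')
cv2.imwrite('pics/t4c.png',cv2.resize(p[170:350,270:430],None,fx=3,fy=3,interpolation=cv2.INTER_CUBIC))
E
```

```text
5.575 [ 510.54 -130.77  137.12] [ 0.31 -0.47 -0.8 ] 55.80380604406849
```

View pics/s4c.png

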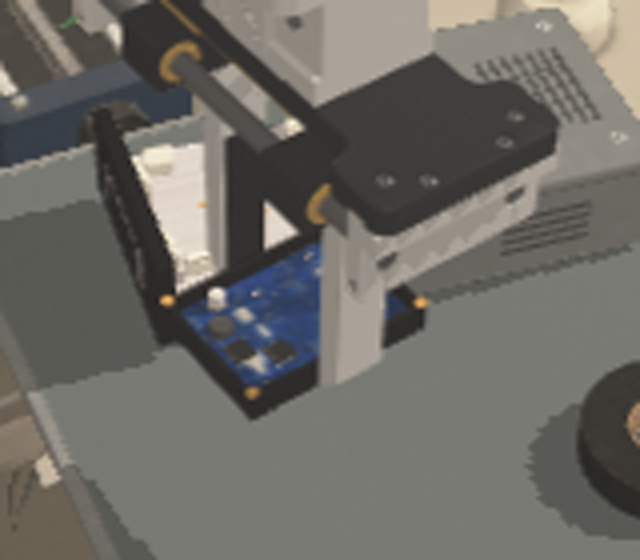

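View pics/t4c.png

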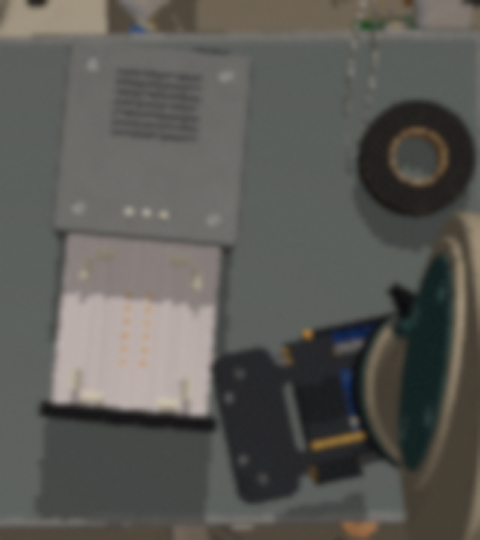

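```bash
python3 - <<'E'
from h import *
s=env.sense();t=s['ee_pos'];A=s['ee_rot']
p=cv2.imread('pics/side4.png').astype(float);o=np.clip(p[...,2]-p[...,0]-50,0,None)
ztop=t[2]-3.1+12
for (u,v),lx,lz in [((281,265),-36.3,26.25),((303,288),-36.3,-26.25),((345,265),36.3,-26.25)]:
    w=np.zeros_like(o);w[v-4:v+5,u-4:u+5]=o[v-4:v+5,u-4:u+5];vv,uu=np.mgrid[0:480,0:640]
    c=((uu*w).sum()/w.sum(),(vv*w).sum()/w.sum())
    W=at_z('side',*c,ztop);L=A.T@(W-t);print(c,W,'tool x,z:',L[[0,2]],'minus dot:',L[0]-lx,L[2]-lz)
# case/tray fit
obs={'top':dict(case=[(287.2,245.6,0,53),(292.9,184.8,112,53),(352.9,188.6,112,-53),(348.6,250.6,0,-53)],
 plate=[(283.2,304,0,51),(341.6,309.3,0,-51),(282.8,308.6,-9,51),(341.4,313.9,-9,-51)]),
 'side':dict(case=[(322.1,202.4,0,53),(343.6,243.6,0,-53)],plate=[])}
from scipy.optimize import least_squares
def f(q,n):
    x,y,a,t=q;c,s_=np.cos(a),np.sin(a);r=[]
    for k,zz in(('case',101),('plate',98)):
        for u,v,px,py in obs[n][k]:
            X=px-(t if k=='plate' else 0)
            r+=list(proj(n,[x+c*X-s_*py,y+s_*X+c*py,zz])-[u,v])
    return np.array(r)
r=least_squares(f,[600,-12,-.1,100],args=('top',));print(r.x,np.degrees(r.x[2]),r.fun.round(2))
x,y,a,tt=r.x;print('nest top',x+np.cos(a)*(47-tt),y+np.sin(a)*(47-tt))
E
```

```text
(np.float64(281.3131313131313), np.float64(264.5681818181818)) [ 470.65 -108.36  146.02] tool x,z: [-34.69  29.86] minus dot: 1.605195631138507 3.6097673025277004
(np.float64(302.6279069767442), np.float64(287.5755813953488)) [ 481.24 -160.21  146.02] tool x,z: [-34.55 -23.07] minus dot: 1.7478641802046297 3.1843200543121917
(np.float64(344.7122507122507), np.float64(265.25925925925924)) [ 552.51 -145.93  146.02] tool x,z: [ 38.14 -23.14] minus dot: 1.8354785681631895 3.1136404260978736
[599.79 -10.97  -0.1   98.59] -5.618307056651014 [-0.26  0.84 -0.09 -1.66  0.27 -0.37 -0.47  1.08 -0.28 -0.26  0.71 -0.4
 -0.37  0.41  0.49  0.28]
nest top 548.448456332461 -5.917851450404499
```

```bash
cat > ov.py <<'E'
from h import *
def model(x,y,a,t):
    c,s=np.cos(a),np.sin(a)
    W=lambda X,Y,Z:[x+c*X-s*Y,y+s*X+c*Y,45+Z]
    L=[]
    def poly(pts,col):L.append(([W(*p) for p in pts],col))
    poly([(0,53,56),(112,53,56),(112,-53,56),(0,-53,56),(0,53,56)],(0,255,0))
    for X in(-t,-t-9): poly([(X,51,53),(X,-51,53),(X,-51,7),(X,51,7),(X,51,53)],(0,0,255))
    poly([(-t,45,26),(0,45,26)],(255,0,255));poly([(-t,-45,26),(0,-45,26)],(255,0,255))
    n=47-t
    for zz,col in((26,(255,0,0)),(39,(255,255,0))):
        poly([(n+i*39.25,j*29.25,zz) for i,j in((1,1),(1,-1),(-1,-1),(-1,1),(1,1))],col)
    poly([(n-3,0,26),(n+3,0,26)],(0,200,0));poly([(n,-3,26),(n,3,26)],(0,200,0))
    return L
def overlay(n,img,q,u0,v0,w,h,f,out):
    p=cv2.resize(img[v0:v0+h,u0:u0+w],None,fx=f,fy=f,interpolation=cv2.INTER_CUBIC)
    for pts,col in model(*q):
        k=((proj(n,np.array(pts))-[u0,v0]+.5)*f-.5)
        cv2.polylines(p,[np.round(k).astype(int)],False,col,1)
    cv2.imwrite(out,p)
E
python3 - <<'E'
from ov import *
np.set_printoptions(precision=2,suppress=True)
q=[599.8,-11,np.radians(-5.75),98.6]
overlay('top',cv2.imread('pics/top0.png'),q,275,180,90,75,8,'pics/ovA.png')
overlay('top',cv2.imread('pics/top0.png'),q,275,242,90,75,8,'pics/ovB.png')
q2=[598.8,-11+3.3,np.radians(-5.75),98.6]
overlay('side',cv2.imread('pics/side0.png'),q2,255,190,100,75,8,'pics/ovS.png')
print(at_z('side',302.5,240.6,72),at_z('top',315,279.5,72))
E
```

```text
[548.11  -3.41  72.  ] [548.7   -6.04  72.  ]
```

View pics/ovB.png

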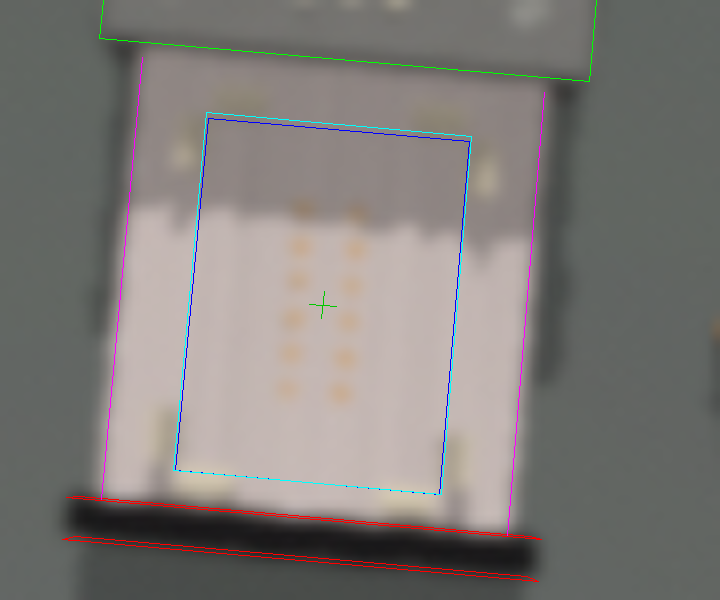

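View pics/ovS.png

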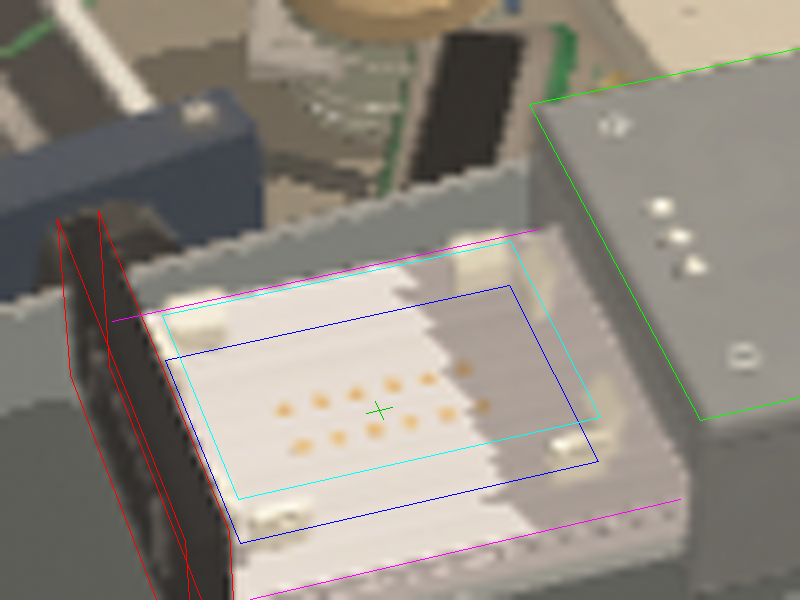

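View pics/ovA.png

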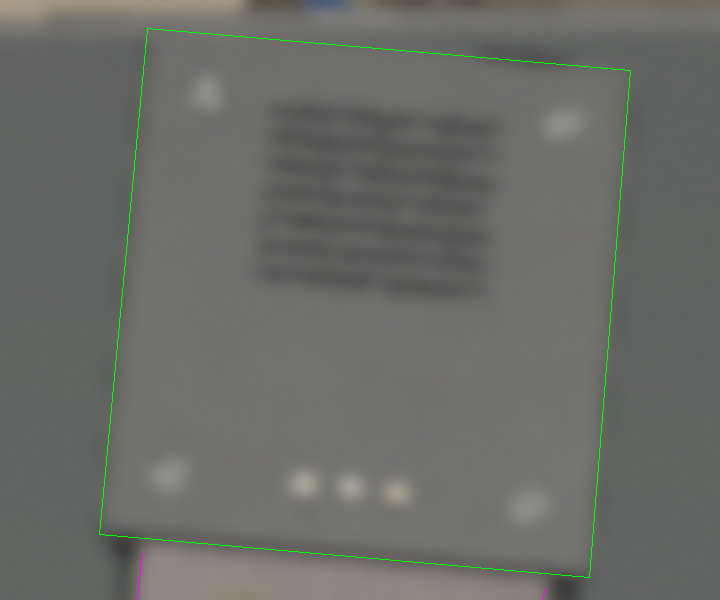

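Request:
servo_tool:
  deltas:
    - [0.01,0,0.018,0,2.5,0,0.05]
    - [0.022,0,0.042,0,6,0,0.05]
    - [0.034,0,0.066,0,9.5,0,0.05]
    - [0.046,0,0.09,0,13,0,0.05]
    - [0.055,0,0.107,0,16,0,0.05]
    - [0.0597,0,0.1151,0,17.15,0,0.05]
    - [0.0597,0,0.1151,0,17.15,0,0.05]
    - [0.0597,0,0.1151,0,17.15,0,0.05]

```text
time_s: 6.58
ee_pos: [546.7, -7.6, 137.7]
ee_rot: [[0.995, -0.001, 0.101], [-0.101, -0.001, 0.995], [-0.001, -1.0, -0.001]]
force: [-0.1, 0.1, -1.6]
opening: 55.4
```

Request:
servo_tool:
  deltas:
    - [0,0.015,0,0,0,0,0.05]
    - [0,0.03,0,0,0,0,0.05]
    - [0,0.043,0,0,0,0,0.05]
    - [0,0.043,0,0,0,0,0.05]
    - [0,0.043,0,0,0,0,0.05]

```text
time_s: 7.2
ee_pos: [547.2, -6.4, 94.9]
ee_rot: [[0.995, 0.0, 0.101], [-0.101, -0.0, 0.995], [0.0, -1.0, -0.0]]
force: [-0.1, 0.1, -1.0]
opening: 55.6
```

```bash
python3 - <<'E'
from ov import *
for n in('side','top'):
    p,d=env.capture(n);cv2.imwrite(f"pics/{n}5.png",p)
s=env.sense();t=s['ee_pos'];A=s['ee_rot'];print(s['time_s'],t,s['force'],s['opening'],np.degrees(np.arctan2(A[1,2],A[0,2])),A[:,1])
p=cv2.imread('pics/side5.png')
cv2.imwrite('pics/s5c.png',cv2.resize(p[180:280,255:365],None,fx=6,fy=6,interpolation=cv2.INTER_CUBIC))
p=cv2.imread('pics/top5.png')
cv2.imwrite('pics/t5c.png',cv2.resize(p[230:330,260:380],None,fx=5,fy=5,interpolation=cv2.INTER_CUBIC))
E
```

```text
7.3 [547.54  -6.33  95.37] [ 0.5   0.58 -1.3 ] 55.828966166533355 84.2339095577563 [ 0.  0. -1.]
```

View pics/s5c.png

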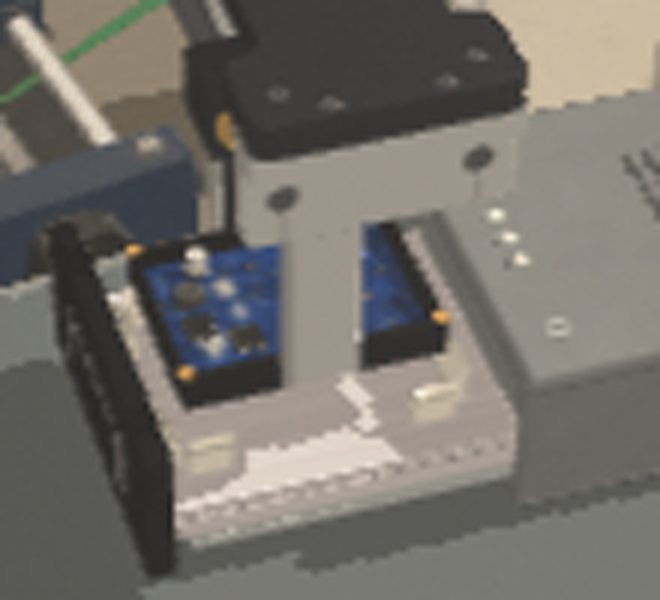

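View pics/t5c.png

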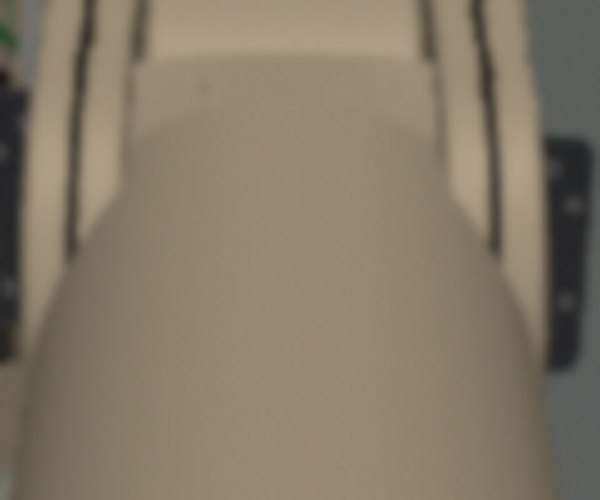

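```bash
python3 - <<'E'
from ov import *
s=env.sense();t=s['ee_pos'];A=s['ee_rot']
p5=cv2.imread('pics/side5.png')
p=p5.astype(float);o=np.clip(p[...,2]-p[...,0]-50,0,None)
ztop=t[2]-3.1+12;C=[]
for (u,v),lx,lz in [((277,221),-36.3,26.25),((286,242),-36.3,-26.25),((328,232),36.3,-26.25)]:
    w=np.zeros_like(o);w[v-3:v+4,u-3:u+4]=o[v-3:v+4,u-3:u+4];vv,uu=np.mgrid[0:480,0:640]
    c=((uu*w).sum()/w.sum(),(vv*w).sum()/w.sum())
    W=at_z('side',*c,ztop);L=A.T@(W-t);print(c,W,'minus dot:',L[0]-lx,L[2]-lz)
    C.append(W-A[:,0]*lx-A[:,2]*lz)
print('carrier centre side frame',np.mean(C,0))
# side-frame nest hypothesis: overlay
q2=[599.5,-8.4,np.radians(-5.75),98.6]
x,y,a,tt=q2;print('nest',x+np.cos(a)*(47-tt),y+np.sin(a)*(47-tt))
overlay('side',cv2.imread('pics/side0.png'),q2,258,195,90,70,8,'pics/ovS2.png')
E
```

```text
(np.float64(276.7228260869565), np.float64(221.1086956521739)) [514.04  26.42 104.27] minus dot: -0.3113677597540203 2.968004736108348
(np.float64(285.4334975369458), np.float64(241.60591133004925)) [508.81 -25.78 104.27] minus dot: -0.2671540822394931 3.0144011621864735
(np.float64(328.0078125), np.float64(232.2890625)) [581.08 -33.32 104.27] minus dot: -0.20431689451633162 2.77347558290203
carrier centre side frame [547.56  -3.4  104.28]
nest 548.159624458253 -3.2302960208168647
```

View pics/ovS2.png

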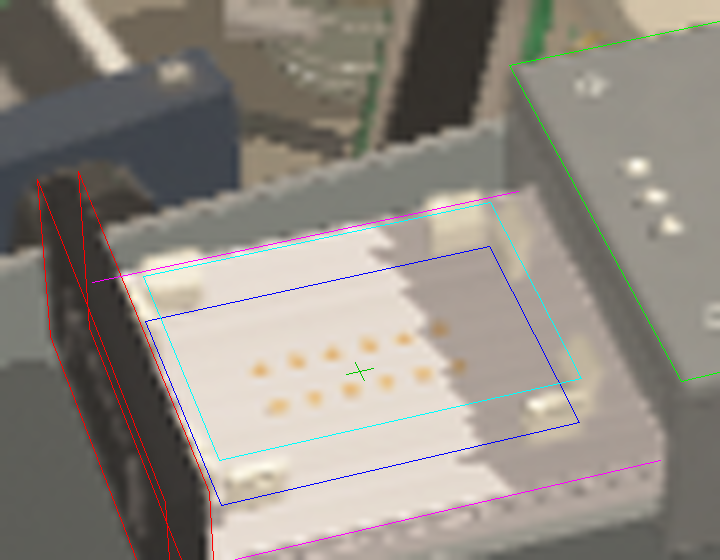

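Request:
servo_tool:
  deltas:
    - [0.0003,0.004,0.0003,0,0,0,0.05]
    - [0.0003,0.008,0.0003,0,0,0,0.05]
    - [0.0003,0.011,0.0003,0,0,0,0.05]
    - [0.0003,0.013,0.0003,0,0,0,0.05]
    - [0.0003,0.013,0.0003,0,0,0,0.05]

```text
time_s: 7.92
ee_pos: [547.3, -6.1, 81.7]
ee_rot: [[0.995, -0.0, 0.1], [-0.1, -0.0, 0.995], [-0.0, -1.0, -0.0]]
force: [-0.6, 0.1, -1.3]
opening: 55.4
```

Request:
servo_tool:
  deltas:
    - [0,0.002,0,0,0,0,0.05]
    - [0,0.004,0,0,0,0,0.05]
    - [0,0.004,0,0,0,0,0.05]

```text
time_s: 8.3
ee_pos: [547.2, -6.1, 77.8]
ee_rot: [[0.995, -0.0, 0.1], [-0.1, 0.0, 0.995], [-0.0, -1.0, -0.0]]
force: [0.1, -0.1, -1.0]
opening: 55.6
```

Request:
servo_tool:
  deltas:
    - [0,0.0015,0,0,0,0,0.05]
    - [0,0.0025,0,0,0,0,0.05]
    - [0,0.0025,0,0,0,0,0.05]

```text
time_s: 8.68
ee_pos: [547.3, -6.1, 75.4]
ee_rot: [[0.995, -0.0, 0.1], [-0.1, -0.0, 0.995], [-0.0, -1.0, -0.0]]
force: [-0.4, 0.1, -1.4]
opening: 55.7
```

```bash
python3 - <<'E'
from h import *
p,d=env.capture('side');cv2.imwrite("pics/side6.png",p)
s=env.sense();print(s['time_s'],s['ee_pos'],s['force'],s['opening'])
cv2.imwrite('pics/s6c.png',cv2.resize(p[190:280,260:350],None,fx=6,fy=6,interpolation=cv2.INTER_CUBIC))
E
```

```text
8.725 [547.38  -6.07  75.43] [ 0.25  0.34 -0.91] 55.59031792758985
```

View pics/s6c.png

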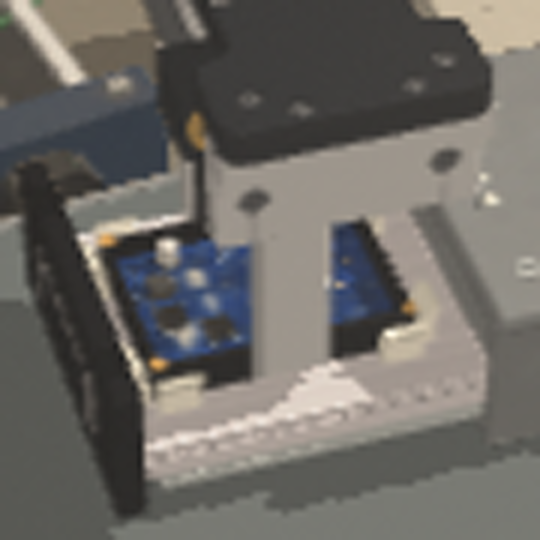

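Request:
servo_tool:
  deltas:
    - [0,0.001,0,0,0,0,0.05]
    - [0,0.0018,0,0,0,0,0.05]
    - [0,0.0018,0,0,0,0,0.05]

```text
time_s: 9.1
ee_pos: [548.0, -6.1, 74.1]
ee_rot: [[0.995, 0.001, 0.101], [-0.101, 0.0, 0.995], [0.001, -1.0, 0.0]]
force: [0.2, -0.0, 3.5]
opening: 55.8
```

Request:
servo_tool:
  deltas:
    - [0,0,0,0,0,0,0.06]
    - [0,0,0,0,0,0,0.068]
    - [0,0,0,0,0,0,0.068]
    - [0,0,0,0,0,0,0.068]

```text
time_s: 9.6
ee_pos: [547.3, -6.0, 73.6]
ee_rot: [[0.995, -0.0, 0.1], [-0.1, 0.0, 0.995], [-0.0, -1.0, -0.0]]
force: [-0.4, 0.1, 0.1]
opening: 68.2
```

Request:
servo_tool:
  deltas:
    - [0,-0.005,0,0,0,0,0.068]
    - [0,-0.02,0,0,0,0,0.068]
    - [0,-0.045,0,0,0,0,0.068]
    - [0,-0.07,0,0,0,0,0.06]
    - [-0.02,-0.07,0,0,0,0,0.03]
    - [-0.05,-0.07,0,0,0,0,0]
    - [-0.08,-0.07,0,0,0,0,0]
    - [-0.095,-0.07,0,0,0,0,0]
    - [-0.095,-0.07,0,0,0,0,0]
  grip_force: 15

```text
time_s: 10.72
ee_pos: [453.0, 3.6, 144.4]
ee_rot: [[0.995, 0.001, 0.1], [-0.1, 0.0, 0.995], [0.001, -1.0, 0.0]]
force: [0.6, -0.5, 1.1]
opening: 13.2
```

```bash
python3 - <<'E'
from h import *
for n in('side','top'):
    p,d=env.capture(n);cv2.imwrite(f"pics/{n}7.png",p)
s=env.sense();print(s['time_s'],s['ee_pos'],s['force'],s['opening'])
p=cv2.imread('pics/side7.png')
cv2.imwrite('pics/s7c.png',cv2.resize(p[180:280,250:360],None,fx=6,fy=6,interpolation=cv2.INTER_CUBIC))
E
```

```text
10.825 [454.54   3.46 144.13] [ 0.62 -1.12  0.64] 5.369723406758723
```

View pics/s7c.png

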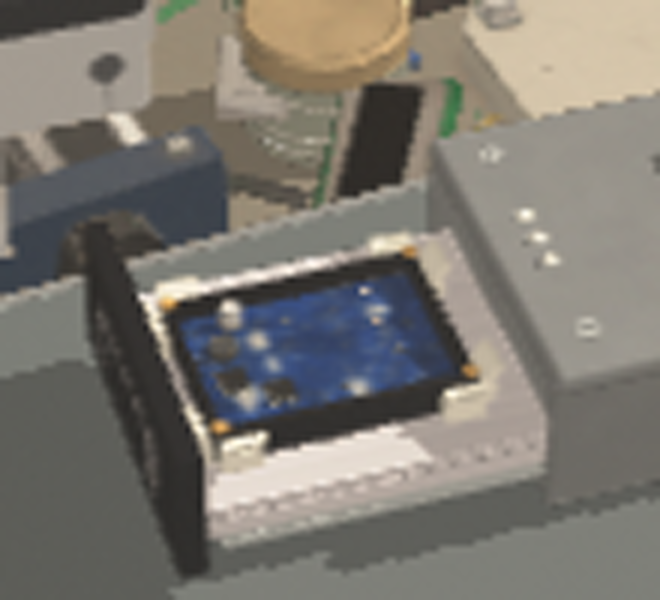

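View pics/top7.png

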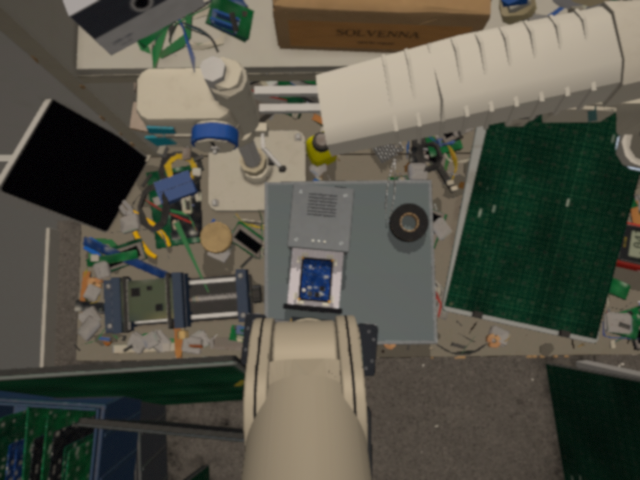

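```bash
python3 - <<'E'
from h import *
def dots(n,guess,z):
    p=cv2.imread(f'pics/{n}7.png').astype(float);o=np.clip(p[...,2]-p[...,0]-40,0,None);out=[]
    for u,v in guess:
        w=np.zeros_like(o);w[v-3:v+4,u-3:u+4]=o[v-3:v+4,u-3:u+4];vv,uu=np.mgrid[0:480,0:640]
        out.append(at_z(n,(uu*w).sum()/w.sum(),(vv*w).sum()/w.sum(),z)[:2])
    return np.array(out)
g=[(250+x/6-.4,180+y/6-.4) for x,y in((165,303),(221,427),(470,370),(410,252))]
for n,gg in(('side',[(round(a),round(b)) for a,b in g]),):
    D=dots(n,gg,83);print(D,D.mean(0),[np.linalg.norm(D[i]-D[i-1]) for i in range(4)])
p,d=env.capture('top');W=cloud('top',d);p=cv2.imread('pics/top7.png')
cv2.imwrite('pics/t7c.png',cv2.resize(p[235:325,275:365],None,fx=6,fy=6,interpolation=cv2.INTER_CUBIC))
for u,v in((303,262),(330,265),(318,280),(303,298),(328,300)):print(u,v,np.nanmedian(W[v-2:v+3,u-2:u+3,2]))
E
```

```text
[[514.88  27.33]
 [509.54 -25.32]
 [582.01 -32.85]
 [587.13  19.93]] [548.39  -2.72] [np.float64(72.62785349007254), np.float64(52.921609373955114), np.float64(72.85953128848908), np.float64(53.02928773254693)]
303 262 78.38749023079981
330 265 78.34479482091115
318 280 77.42778606741285
303 298 78.96201999216498
328 300 78.75687843736512
```

View pics/t7c.png

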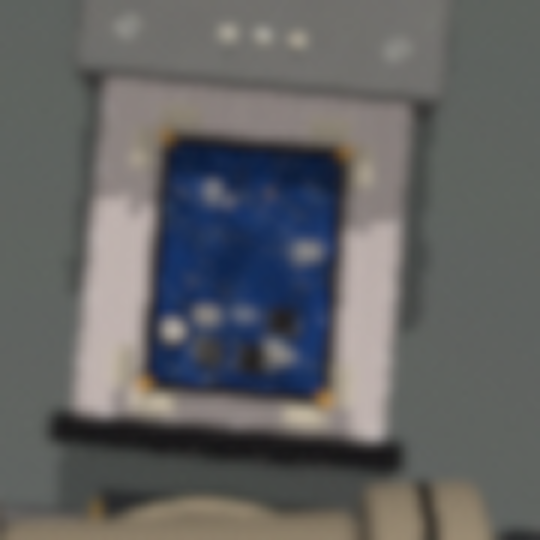

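Request:
servo_tool:
  deltas:
    - [0,0.02,0,0,0,0,0]
    - [0,0.045,0,0,0,0,0]
    - [0,0.07,0,0,0,0,0]
    - [0,0.085,0,0,0,0,0]
    - [0,0.085,0,0,0,0,0]
    - [0,0.085,0,0,0,0,0]

```text
time_s: 11.62
ee_pos: [453.7, 3.4, 58.9]
ee_rot: [[0.995, 0.001, 0.101], [-0.101, 0.0, 0.995], [0.001, -1.0, 0.0]]
force: [0.2, 0.5, -0.4]
opening: 0.3
```

```bash
python3 - <<'E'
from h import *
p,d=env.capture('side');cv2.imwrite("pics/side8.png",p)
s=env.sense();print(s['time_s'],s['ee_pos'],s['force'],s['opening'],s['ee_rot'])
cv2.imwrite('pics/s8c.png',cv2.resize(p[180:290,220:350],None,fx=5,fy=5,interpolation=cv2.INTER_CUBIC))
E
```

```text
11.675 [453.73   3.43  59.14] [-0.41  0.1  -0.28] 0.8648126094081654 [[ 0.99  0.    0.1 ]
 [-0.1   0.    0.99]
 [ 0.   -1.    0.  ]]
```

View pics/s8c.png

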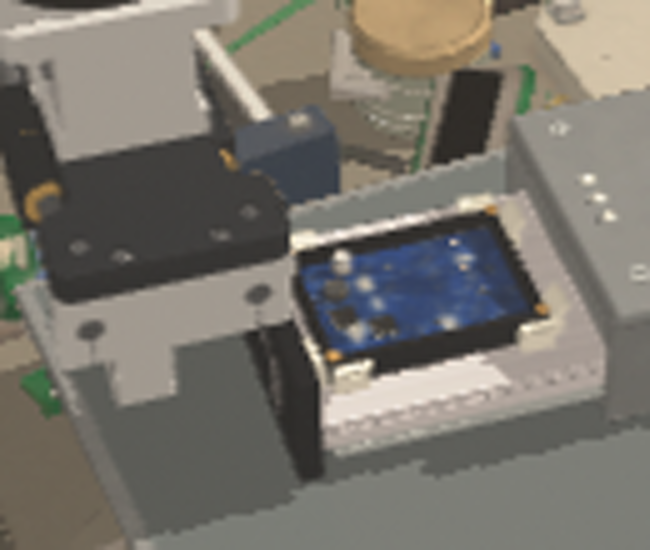

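Request:
servo_tool:
  deltas:
    - [0.01,0,0,0,0,0,0]
    - [0.02,0,0,0,0,0,0]
    - [0.025,0,0,0,0,0,0]
    - [0.028,0,0,0,0,0,0]
    - [0.03,0,0,0,0,0,0]
    - [0.032,0,0,0,0,0,0]
    - [0.034,0,0,0,0,0,0]
    - [0.036,0,0,0,0,0,0]
    - [0.039,0,0,0,0,0,0]
    - [0.042,0,0,0,0,0,0]

```text
time_s: 12.92
ee_pos: [494.8, -0.8, 58.6]
ee_rot: [[0.995, -0.0, 0.101], [-0.101, 0.0, 0.995], [-0.0, -1.0, -0.0]]
force: [-1.2, 0.6, -0.2]
opening: 0.4
```

```bash
python3 - <<'E'
from h import *
p,d=env.capture('side');cv2.imwrite("pics/side9.png",p)
s=env.sense();print(s['time_s'],s['ee_pos'],s['force'],s['opening'])
cv2.imwrite('pics/s9c.png',cv2.resize(p[180:290,230:360],None,fx=5,fy=5,interpolation=cv2.INTER_CUBIC))
E
```

```text
12.975 [495.42  -0.8   58.63] [ 1.03 -0.08  0.09] 0.5458438545202723
```

View pics/s9c.png

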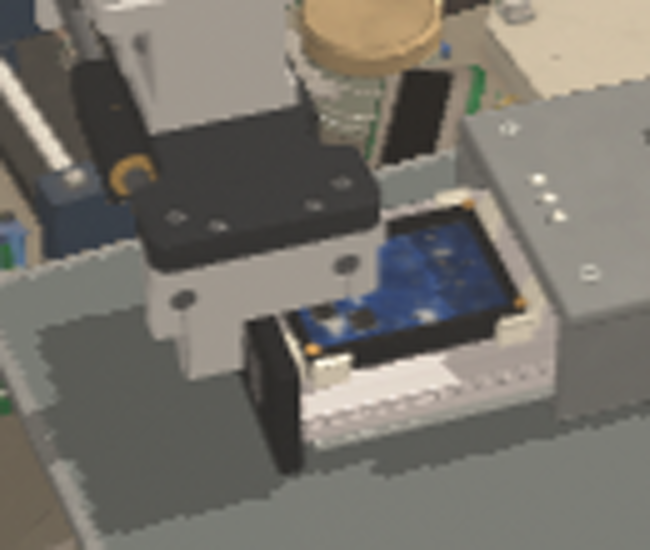

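Request:
servo_tool:
  deltas:
    - [0.004,0,0,0,0,0,0]
    - [0.009,0,0,0,0,0,0]
    - [0.014,0,0,0,0,0,0]
    - [0.019,0,0,0,0,0,0]
    - [0.024,0,0,0,0,0,0]
    - [0.029,0,0,0,0,0,0]
    - [0.034,0,0,0,0,0,0]
    - [0.038,0,0,0,0,0,0]
    - [0.041,0,0,0,0,0,0]
    - [0.043,0,0,0,0,0,0]

```text
time_s: 14.22
ee_pos: [537.7, -5.1, 58.7]
ee_rot: [[0.995, 0.0, 0.101], [-0.101, -0.0, 0.995], [0.0, -1.0, -0.0]]
force: [-0.9, -0.7, 0.6]
opening: 0.9
```

Request:
servo_tool:
  deltas:
    - [0.002,0,0,0,0,0,0]
    - [0.004,0,0,0,0,0,0]
    - [0.006,0,0,0,0,0,0]
    - [0.008,0,0,0,0,0,0]
    - [0.01,0,0,0,0,0,0]
    - [0.012,0,0,0,0,0,0]
    - [0.014,0,0,0,0,0,0]

```text
time_s: 15.1
ee_pos: [550.9, -6.4, 58.6]
ee_rot: [[0.995, -0.001, 0.1], [-0.1, 0.0, 0.995], [-0.001, -1.0, -0.0]]
force: [-2.1, -0.8, 2.5]
opening: 0.2
```

```bash
python3 - <<'E'
from h import *
p,d=env.capture('side');cv2.imwrite("pics/side10.png",p)
s=env.sense();print(s['time_s'],s['ee_pos'],s['force'],s['opening'])
cv2.imwrite('pics/s10c.png',cv2.resize(p[180:290,250:380],None,fx=5,fy=5,interpolation=cv2.INTER_CUBIC))
E
```

```text
15.15 [551.38  -6.45  58.59] [-2.78  0.11  0.32] 0.25848572578283474
```

View pics/s10c.png

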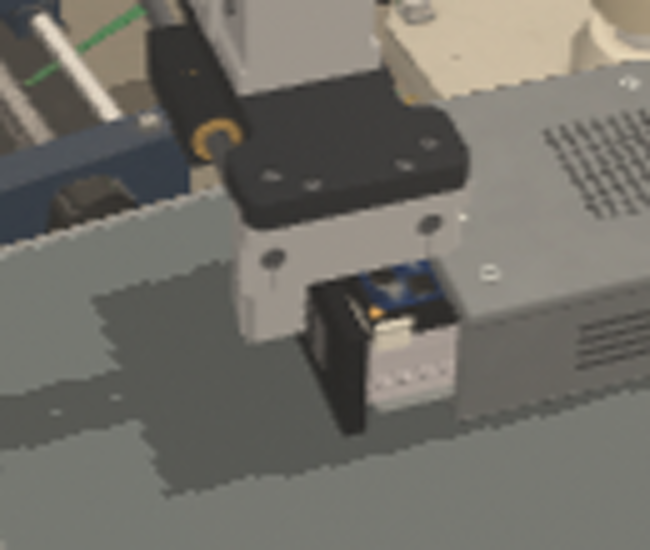

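Request:
servo_tool:
  deltas:
    - [0.001,0,0,0,0,0,0]
    - [0.002,0,0,0,0,0,0]
    - [0.003,0,0,0,0,0,0]
    - [0.004,0,0,0,0,0,0]
    - [0.005,0,0,0,0,0,0]
    - [0.006,0,0,0,0,0,0]
    - [0.007,0,0,0,0,0,0]
    - [0.008,0,0,0,0,0,0]

```text
time_s: 16.15
ee_pos: [559.2, -7.3, 58.6]
ee_rot: [[0.995, -0.0, 0.101], [-0.101, 0.0, 0.995], [-0.0, -1.0, -0.0]]
force: [-3.1, 0.4, 0.7]
opening: 0.3
```

Request:
servo_tool:
  deltas:
    - [0.001,0,0,0,0,0,0]
    - [0.002,0,0,0,0,0,0]
    - [0.003,0,0,0,0,0,0]
    - [0.004,0,0,0,0,0,0]

```text
time_s: 16.65
ee_pos: [563.1, -7.7, 58.6]
ee_rot: [[0.995, -0.001, 0.1], [-0.1, 0.0, 0.995], [-0.001, -1.0, -0.0]]
force: [-3.6, 0.7, 0.5]
opening: 0.9
```

Request:
servo_tool:
  deltas:
    - [0.0007,0,0,0,0,0,0]
    - [0.0014,0,0,0,0,0,0]
    - [0.002,0,0,0,0,0,0]

```text
time_s: 17.02
ee_pos: [565.1, -7.9, 58.6]
ee_rot: [[0.995, -0.0, 0.1], [-0.1, 0.0, 0.995], [-0.0, -1.0, -0.0]]
force: [-3.2, 0.0, 1.6]
opening: 0.6
```

Request:
servo_tool:
  deltas:
    - [0.0005,0,0,0,0,0,0]
    - [0.001,0,0,0,0,0,0]

```text
time_s: 17.27
ee_pos: [566.1, -7.9, 58.6]
ee_rot: [[0.995, -0.0, 0.1], [-0.1, 0.0, 0.995], [-0.0, -1.0, -0.0]]
force: [-4.0, 0.3, 0.8]
opening: 0.3
```

Request:
servo_tool:
  deltas:
    - [0.0005,0,0,0,0,0,0]
    - [0.001,0,0,0,0,0,0]

```text
time_s: 17.52
ee_pos: [567.2, -8.1, 58.6]
ee_rot: [[0.995, -0.0, 0.1], [-0.1, 0.0, 0.995], [-0.0, -1.0, -0.0]]
force: [-4.4, 0.2, 1.6]
opening: 0.5
```

Request:
servo_tool:
  deltas:
    - [0.0005,0,0,0,0,0,0]
    - [0.001,0,0,0,0,0,0]

```text
time_s: 17.77
ee_pos: [568.2, -8.2, 58.6]
ee_rot: [[0.995, -0.0, 0.1], [-0.1, -0.0, 0.995], [-0.0, -1.0, -0.0]]
force: [-4.7, 0.2, 1.8]
opening: 0.6
```

Request:
servo_tool:
  deltas:
    - [0.0005,0,0,0,0,0,0]
    - [0.001,0,0,0,0,0,0]

```text
time_s: 18.02
ee_pos: [569.1, -8.3, 58.6]
ee_rot: [[0.995, -0.001, 0.101], [-0.101, 0.0, 0.995], [-0.001, -1.0, -0.0]]
force: [-5.4, -0.5, 1.6]
opening: 0.4
```

Request:
servo_tool:
  deltas:
    - [0.0005,0,0,0,0,0,0]

```text
time_s: 18.15
ee_pos: [569.5, -8.3, 58.6]
ee_rot: [[0.995, -0.001, 0.1], [-0.1, 0.0, 0.995], [-0.001, -1.0, -0.0]]
force: [-6.0, 0.5, 1.4]
opening: 0.2
```

Request:
servo_tool:
  deltas:
    - [0,0,0,0,0,0,0]

```text
time_s: 18.27
ee_pos: [569.6, -8.3, 58.6]
ee_rot: [[0.995, -0.0, 0.1], [-0.1, 0.0, 0.995], [-0.0, -1.0, -0.0]]
force: [-4.5, 0.4, 1.2]
opening: 0.7
```

Request:
servo_tool:
  deltas:
    - [0.0005,0,0,0,0,0,0]
    - [0.0005,0,0,0,0,0,0]

```text
time_s: 18.52
ee_pos: [570.1, -8.4, 58.6]
ee_rot: [[0.995, -0.0, 0.1], [-0.1, 0.0, 0.995], [-0.0, -1.0, -0.0]]
force: [-4.3, 0.3, 1.1]
opening: 0.3
```

Request:
servo_tool:
  deltas:
    - [0.0005,0,0,0,0,0,0]
    - [0.0005,0,0,0,0,0,0]

```text
time_s: 18.77
ee_pos: [571.2, -8.5, 58.6]
ee_rot: [[0.995, 0.001, 0.1], [-0.1, -0.0, 0.995], [0.001, -1.0, 0.0]]
force: [-3.0, -0.0, -0.1]
opening: 0.6
```

Request:
servo_tool:
  deltas:
    - [0.0005,0,0,0,0,0,0]
    - [0.0005,0,0,0,0,0,0]

```text
time_s: 19.02
ee_pos: [571.6, -8.6, 58.6]
ee_rot: [[0.995, 0.001, 0.101], [-0.101, -0.0, 0.995], [0.001, -1.0, -0.0]]
force: [-2.5, 0.5, -1.4]
opening: 0.5
```

Request:
servo_tool:
  deltas:
    - [0.0005,0,0,0,0,0,0]
    - [0.0005,0,0,0,0,0,0]

```text
time_s: 19.27
ee_pos: [571.9, -8.6, 58.6]
ee_rot: [[0.995, 0.0, 0.1], [-0.1, -0.0, 0.995], [0.0, -1.0, 0.0]]
force: [-3.4, -0.8, -1.3]
opening: 0.5
```

```bash
python3 - <<'E'
from h import *
p,d=env.capture('side');cv2.imwrite("pics/side11.png",p)
s=env.sense();print(s['time_s'],s['ee_pos'],s['force'],s['opening'])
cv2.imwrite('pics/s11c.png',cv2.resize(p[180:290,250:380],None,fx=5,fy=5,interpolation=cv2.INTER_CUBIC))
E
```

```text
19.325 [571.89  -8.55  58.61] [-3.63 -0.47 -0.41] 0.5045384861031292
```

View pics/s11c.png

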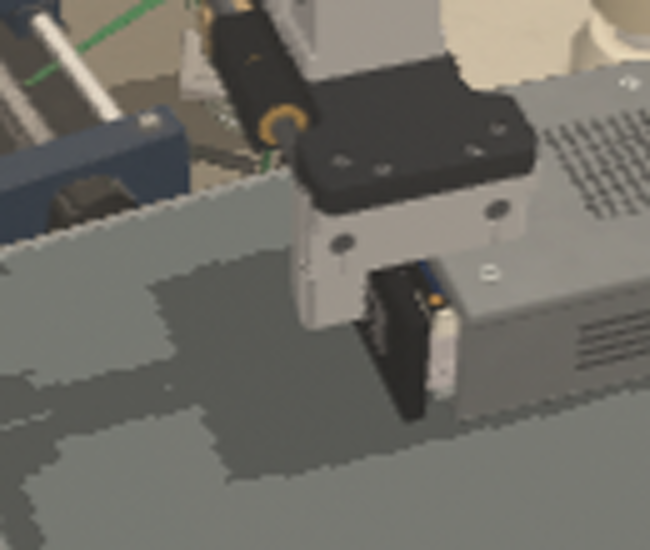

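Request:
servo_tool:
  deltas:
    - [0.0005,0,0,0,0,0,0]
    - [0.001,0,0,0,0,0,0]

```text
time_s: 19.58
ee_pos: [572.7, -8.6, 58.6]
ee_rot: [[0.995, -0.0, 0.1], [-0.1, 0.0, 0.995], [-0.0, -1.0, -0.0]]
force: [-4.0, 0.2, -1.3]
opening: 0.4
```

Request:
servo_tool:
  deltas:
    - [0.0005,0,0,0,0,0,0]
    - [0.0005,0,0,0,0,0,0]

```text
time_s: 19.82
ee_pos: [573.4, -8.7, 58.6]
ee_rot: [[0.995, 0.0, 0.101], [-0.101, -0.0, 0.995], [0.0, -1.0, 0.0]]
force: [-3.9, -0.3, -2.7]
opening: 0.3
```

Request:
servo_tool:
  deltas:
    - [0.0005,0,0,0,0,0,0]
    - [0.0005,0,0,0,0,0,0]

```text
time_s: 20.08
ee_pos: [573.8, -8.8, 58.6]
ee_rot: [[0.995, -0.0, 0.1], [-0.1, -0.0, 0.995], [-0.0, -1.0, -0.0]]
force: [-3.3, -1.0, -2.3]
opening: 0.5
```

Request:
servo_tool:
  deltas:
    - [0.0005,0,0,0,0,0,0]
    - [0.001,0,0,0,0,0,0]

```text
time_s: 20.32
ee_pos: [574.0, -8.8, 58.6]
ee_rot: [[0.995, -0.002, 0.1], [-0.1, 0.0, 0.995], [-0.002, -1.0, -0.0]]
force: [-5.8, -0.6, 0.7]
opening: 0.5
```

Request:
servo_tool:
  deltas:
    - [0.0005,0,0,0,0,0,0]
    - [0.001,0,0,0,0,0,0]

```text
time_s: 20.58
ee_pos: [574.6, -8.8, 58.7]
ee_rot: [[0.995, -0.002, 0.1], [-0.1, 0.0, 0.995], [-0.002, -1.0, -0.0]]
force: [-4.9, -0.4, -1.7]
opening: 0.5
```

Request:
servo_tool:
  deltas:
    - [0.0005,0,0,0,0,0,0]
    - [0.0005,0,0,0,0,0,0]

```text
time_s: 20.82
ee_pos: [575.2, -8.9, 58.6]
ee_rot: [[0.995, -0.002, 0.1], [-0.1, 0.0, 0.995], [-0.002, -1.0, -0.0]]
force: [-5.5, -0.3, 1.2]
opening: 0.5
```

Request:
servo_tool:
  deltas:
    - [0.0005,0,0,0,0,0,0]
    - [0.0005,0,0,0,0,0,0]

```text
time_s: 21.08
ee_pos: [575.1, -8.9, 58.6]
ee_rot: [[0.995, -0.003, 0.1], [-0.1, 0.0, 0.995], [-0.003, -1.0, -0.0]]
force: [-7.1, 0.7, 2.3]
opening: 0.4
```

Request:
servo_tool:
  deltas:
    - [0.0005,0,0,0,0,0,0]
    - [0.0005,0,0,0,0,0,0]

```text
time_s: 21.32
ee_pos: [575.1, -8.9, 58.6]
ee_rot: [[0.995, -0.004, 0.1], [-0.1, 0.0, 0.995], [-0.004, -1.0, -0.0]]
force: [-8.6, -0.4, 3.5]
opening: 0.5
```

```bash
python3 - <<'E'
from h import *
p,d=env.capture('side');cv2.imwrite("pics/side12.png",p)
s=env.sense();print(s['time_s'],s['ee_pos'],s['force'],s['opening'],s['wrist_torque'])
cv2.imwrite('pics/s12c.png',cv2.resize(p[180:290,250:380],None,fx=5,fy=5,interpolation=cv2.INTER_CUBIC))
E
```

```text
21.375 [575.17  -8.92  58.65] [-8.2  -0.5   4.03] 0.6094564254905852 [ 0.05  1.69 -0.03]
```

View pics/s12c.png

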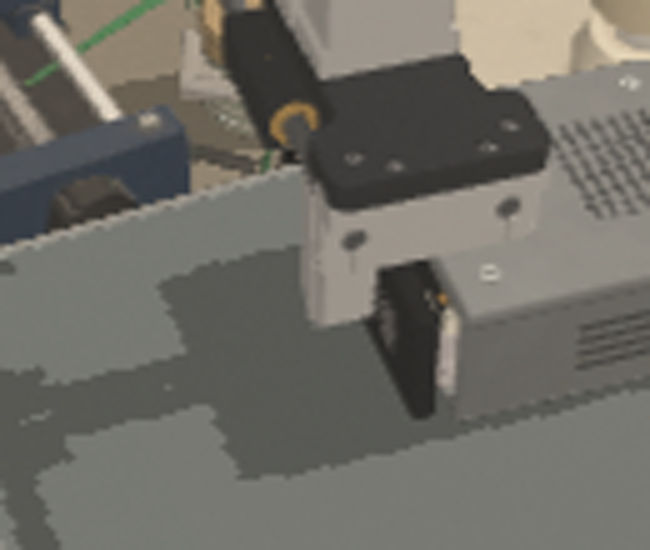

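Request:
servo_tool:
  deltas:
    - [-0.002,0,0,0,0,0,0]
    - [-0.005,0,0,0,0,0,0]
    - [-0.012,0,0,0,0,0,0]
    - [-0.025,0,0,0,0,0,0]
    - [-0.045,0,0,0,0,0,0]
    - [-0.06,0,0,0,0,0,0]
    - [-0.07,0,0,0,0,0,0]
    - [-0.07,0,0,0,0,0,0]

```text
time_s: 22.38
ee_pos: [507.3, -1.9, 58.9]
ee_rot: [[0.995, 0.0, 0.1], [-0.1, 0.0, 0.995], [0.0, -1.0, 0.0]]
force: [0.3, 0.1, 0.4]
opening: 0.6
```

```bash
python3 - <<'E'
from h import *
p,d=env.capture('side');cv2.imwrite("pics/side13.png",p)
p2,d=env.capture('top');cv2.imwrite("pics/top13.png",p2)
s=env.sense();print(s['time_s'],s['ee_pos'],s['force'],s['opening'],s['wrist_torque'])
cv2.imwrite('pics/s13c.png',cv2.resize(p[180:290,240:370],None,fx=5,fy=5,interpolation=cv2.INTER_CUBIC))
E
```

```text
22.475 [508.56  -2.03  58.9 ] [-0.27  0.01  0.01] 0.13320711850026834 [-0.01 -0.08 -0.04]
```

View pics/s13c.png

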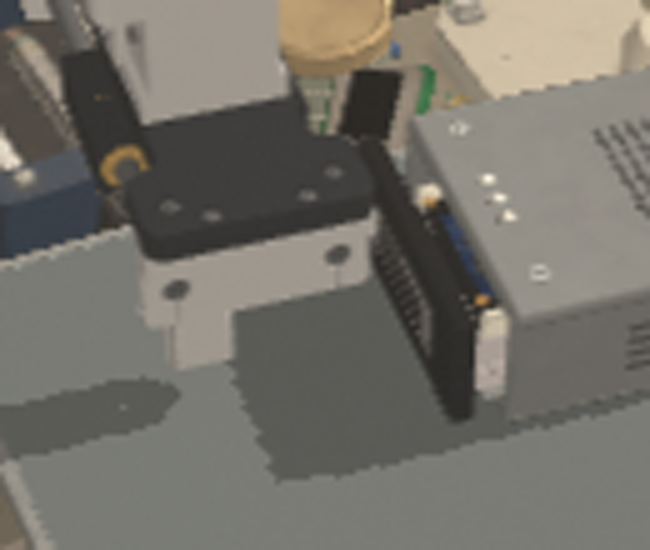

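Request:
servo_tool:
  deltas:
    - [-0.02,0,0,0,0,0,0]
    - [-0.045,-0.005,0,0,0,0,0]
    - [-0.055,-0.03,0,0,0,0,0]
    - [-0.06,-0.06,0,0,0,0,0]
    - [-0.06,-0.09,0,0,0,0,0]
    - [-0.06,-0.12,0,0,0,0,0]
    - [-0.06,-0.12,0,0,0,0,0]
    - [-0.06,-0.12,0,0,0,0,0]

```text
time_s: 23.48
ee_pos: [447.9, 4.0, 178.2]
ee_rot: [[0.995, -0.0, 0.101], [-0.101, -0.0, 0.995], [-0.0, -1.0, -0.0]]
force: [-0.8, -0.2, -0.3]
opening: 0.5
```

```bash
python3 - <<'E'
from ov import *
p,d=env.capture('side');cv2.imwrite("pics/side14.png",p)
p2,d=env.capture('top');cv2.imwrite("pics/top14.png",p2)
s=env.sense();print(s['time_s'],s['ee_pos'],s['force'])
a=cv2.imread('pics/side13.png')[180:290,300:370].astype(int);b=p[180:290,300:370].astype(int)
print('mean change side13->14 near the tray',abs(a-b).mean(), (abs(a-b).max(2)>40).sum())
for t in (8,12,16):
    overlay('side',p,[599.5,-8.4,np.radians(-5.75),t],300,190,70,75,8,f'pics/o14s{t}.png')
overlay('top',p2,[599.8,-11,np.radians(-5.75),12],275,210,90,70,8,'pics/o14t.png')
E
```

```text
23.575 [447.28   3.92 177.65] [ 0.09 -0.49 -0.49]
mean change side13->14 near the tray 5.519134199134199 284
```

View pics/o14s12.png

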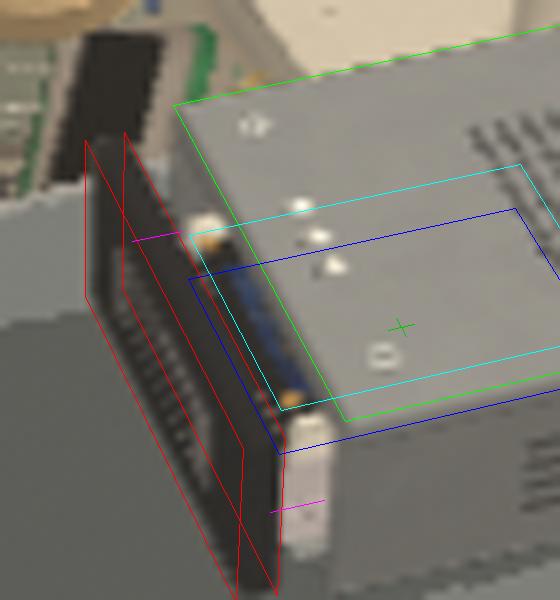

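View pics/o14t.png

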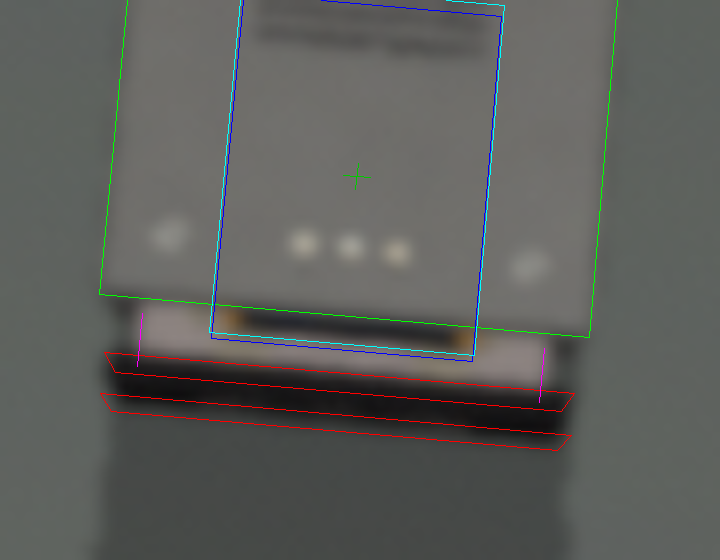

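View pics/top14.png

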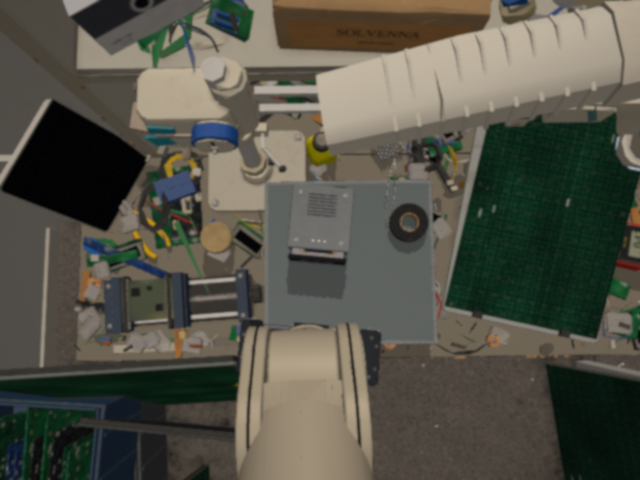

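Request:
servo_tool:
  deltas:
    - [0,0,0,0,0,0,0]
    - [0,0,0,0,0,0,0]
    - [0,0,0,0,0,0,0]
    - [0,0,0,0,0,0,0]
    - [0,0,0,0,0,0,0]
    - [0,0,0,0,0,0,0]

```text
time_s: 24.32
ee_pos: [447.9, 4.0, 178.7]
ee_rot: [[0.995, 0.0, 0.1], [-0.1, 0.0, 0.995], [0.0, -1.0, 0.0]]
force: [-0.0, -0.4, 0.7]
opening: 0.2
```

```bash
python3 - <<'E'
from ov import *
p,d=env.capture('side');b=cv2.imread('pics/side14.png')
D=abs(p[190:280,300:370].astype(int)-b[190:280,300:370]).max(2);print('px changed',(D>40).sum())
# untouched things: side/top images vs start
p2,_=env.capture('top');t0=cv2.imread('pics/top0.png')
for n,(u0,u1,v0,v1) in dict(reel=(385,432,200,246),tin=(198,234,218,256),tweezers=(384,400,160,205)).items():
    print(n,(abs(p2[v0:v1,u0:u1].astype(int)-t0[v0:v1,u0:u1]).max(2)>40).sum())
s=env.sense();print(s['time_s'],s['force'])
print(env.close_job())
E
```

```text
px changed 0
reel 0
tin 0
tweezers 0
24.425 [ 0.43 -0.56 -0.28]
the job is handed in; nothing more can be done
None
```

The carrier is lying flat in the nest and the tray is shut on its latch. I handed the job in at 24.4 s.

- **Placing:** I gripped the carrier across its ribbed sides and lowered it between the corner guides. It touched down at about 3.5 N, and I released it there. Afterwards its four corner dots and the depth readings across the board showed it level and centred.
- **Pushing:** One push with the closed fingers ran until the tray stopped moving. The highest force I read was about 8.6 N along the push (9.3 N in total), with the stop at about 8 mm out.
- **Latch:** After letting go, the tray came to rest at about 12 mm out, which is the stop plus the 4 mm a caught tray comes back. It did not spring past 30 mm. Two side pictures 0.9 s apart show no movement at all, the later one 2 s after letting go, so I did not push again.
- **Surroundings:** The reel, tin and tweezers look the same as in the first picture, and the arm is clear of everything.

**Disagreement:** the side camera read about 3 mm off in y compared with the top camera. I corrected for this using the gripper's known position and by comparing the carrier with the nest in the same picture.

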